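# Fit the snap ring to the filter roller's axle

## Task

Take the circlip pliers from their rack, pick the snap ring up from the parts tray by its two eyes, spread it just enough to slip over the end of the roller's axle, press it gently down until you feel it bear on the washer, and let it close into the groove. Do not overstretch the ring or press hard, leave the other things on the bench alone, and at the end put the pliers back upright in their rack.

Things in the scene. Friction and masses are not known exactly. Their poses are not given: they have to be found in the camera images.
- roller: Filter support roller, fixed, axle straight up: steel flange (diameter 132), white wheel (diameter 120, top 56 above the bench), brass washer (diameter 70, top face at 62), then the steel axle, diameter 40, its end at 73.5. Origin: underside centre, on the axle's axis; z up.
- groove (a point): Point on the axle's axis at the height of the washer's top face (62 above the bench), which is also the lower side of the groove. The groove is 6.5 high (62 to 68.5) and its floor has diameter 36, all greased; above it the axle has diameter 40 up to 71.5, then a 2 x 45 degree chamfer to the flat end at 73.5.
- tray: Shallow steel parts tray 130 (x) x 116 (y), floor 4 above the bench, rim 12 above the bench. Origin: underside centre. It does not move.
- ring: Black snap ring (C shape, 26 g) lying flat on the tray floor, gap towards its +x: 5 thick, inside diameter 35.6 when free, outside 47.6. Two arms joined at a springy back at x = -20.8, y = 0. This body is the +y arm; the frame turns with it. Origin: centre of the ring's circle at the underside; z up.
- ring_centre (a point): The ring's origin (centre of its circle when closed, underside), carried by the +y arm.
- ring_eye_a (a point): Centre of the eye on the +y arm at the top face (24.9, +11.6, 5 in the ring's frame): a round lug of diameter 12 with a through hole of diameter 6. Axes as ring.
- ring_eye_b (a point): Centre of the same eye on the other arm, at the top face; it lies at (24.9, -11.6, 5) when the ring is closed, so the eyes are 23.2 apart. Axes turn with that arm.
- ring_arm (a joint): Opening angle of the ring, rad: 0 free; eyes 23.2 apart at 0, 32 at 0.2, 38.8 at 0.35, 40.5 at 0.39. Sprung: 1 N at each eye at 0, 5 N at 0.39. It passes over the axle from about 0.30; at 0.39 it has 1.1 of room all round when the axle's axis is 17.6 from the middle between the eyes, towards the back (24.9 when closed). Over 0.45 it is spoilt. Closed in the groove: about 0.02.
- rack: White plastic pliers rack, fixed: block 70 (x) x 100 (y) x 80 high with a slot 16 (x) x 46 (y), from 8 above the bench to its top. Origin: underside centre.
- pliers: Circlip pliers, 0.15 kg, 143 long, standing in the rack, handles up: the dark head (24 along x, 22 along y, underside 7 below the origin) rests on the rack's top, the jaws hang in the slot. Origin: the pivot, 87 above the bench; z to the handles; the halves stand side by side along y. Squeezing the handles SPREADS the tips. This body is the +y half; its frame turns with that half.
- plier_handles (a point): Point on the pliers' midline 52 above the pivot (0, 0, 52), halfway up the dark rubber-coated handles. Their flat outer faces are at y = +-27 (54 apart at rest), 18 wide along x, from 26 to 78 above the pivot.
- plier_tip_a (a point): End of the round pin on the +y jaw: (0, 10.8, -65) in the pliers' frame. The pin has diameter 4.2 and a round end and stands 5 out of a flat collar of diameter 9.2 that comes to rest on the eye.
- plier_tip_b (a point): End of the same pin on the -y jaw; at rest the pins are 21.6 apart, 1.6 less than the eyes. As the held handles are squeezed the pins also sink a little relative to the fingers (about 1 by the time the ring is at 0.12, 2 at 0.39) and rise again on release.
- pliers_arm (a joint): Angle between the pliers' halves, rad: 0 at rest with the handles apart, grows as they are squeezed; the pins' distance grows by about 63 per rad (pins at the closed eyes' 23.2 at 0.025; about 0.33 holds the ring at 0.39, as the pins bear on the outer sides of the holes). Sprung: about 6 N squeeze at the handles at rest, about 16 N with the ring spread to 0.39.
- grease_jar: white jar with black cap, diameter 52, 60 tall; origin underside centre. Bystander.
- dust_cap: grey plastic dust cap, diameter 54, 18 tall; origin underside centre. Bystander.
- plug_a: white ceramic coral plug, diameter 28, 27 tall with a brown coral fragment; origin underside centre. Bystander.
- plug_b: second coral plug like plug_a. Bystander.
- bearing: spare steel bearing ring, diameter 52, 15 tall; origin underside centre. Bystander.
- wrench: steel wrench 170 long, lying flat; origin underside near its middle. Bystander.
- screwdriver: screwdriver 180 long, lying flat; origin underside near its middle. Bystander.
- baster: clear pipette with a rubber bulb, about 235 long and 36 tall, lying on two white rests; origin on the bench near its middle. Bystander.
Mind the look-alikes: they are no part of the job. What is shaped like the pliers but turquoise is not meant.

How it is judged:
By the outcome, as a careful person would: the job done as asked, in the order asked, and still so for the second after the job is handed in, with the robot touching nothing.
It also fails if it takes over 72 s, if anything falls off the work surface, if the arm or the gripper's body presses on something with over 40 N, if the wrist force passes 120 N, or if a joint passes its speed limit or range.

## Robot

A 6-joint arm with a two-finger parallel gripper is mounted at the origin on the work surface. World frame = base frame: x ahead of the robot, y to its left, z up, the work surface at z = 0. Lengths are in m, angles in rad, forces in N, time in s.
With the tool pointing down it reaches from about 0.375 to 0.9 m from the base axis. Payload 3.1 kg.
Tool frame: the origin (TCP) lies between the finger pads; the fingertips stand 8 mm ahead of it and the grasp point (between the pads) lies 11 mm behind it; z points along the fingers, y is the line along which they close (so a half turn about z gives the same grasp; the last joint's range is limited). The gripper opens to 85 mm and grips with 20 to 120 N. Pads are 22 mm wide; open, the fingers measure 114 mm over their backs; the gripper's body (76 mm by 85 mm) begins 54 mm behind the grasp point. The pads swing forward as they close: fully open they stand 13 mm farther back than shut.
Start: joints at [-1.339, 0.527, 1.433, -0, 1.181, -0.178], TCP at [0.25, -0.573, 0.239] pointing down, gripper open.
Joint ranges: [-3.08, 3.08], [-0.75, 2.2], [0.22, 2.44], [-1.43, 4.57], [0, 2.65], [-2.85, 2.85]. Speed limits (rad/s): [2.79, 2.79, 3.14, 3.14, 3.14, 3.14].

## Interface

Orientations are given as a unit quaternion [x, y, z, w].
In Python, from station import readout, cams, sign_off gives the robot as it stands.
- The arm moves only by the tool send_rows, never from a script. Its argument "commands" is text: rows parted by semicolons, each of 5 numbers parted by spaces: the finger opening in mm, from 0 to 85.4, then the shift along the tool's x, y, z each as a share of 0.02 m, from -1 to 1, then the turn about the tool's z as a share of 4 degrees, from -1 to 1. In form: grip dx dy dz spin; .... A call has 1 to 20 rows; each row shifts and turns the commanded pose from where the row before left it, along the tool's axes as they then stand; what a row does not reach is not made up. A row lasts 1/12 s, in which the tool goes at most 41.7 mm and 7.16 degrees, less where a joint would pass 70% of its speed; a pose out of reach is approached as far as the arm can. A call with a number of a shift or a turn outside -1 to 1 is refused whole. A call with a gripper value outside its range is refused whole. The fingers move at their own pace and stop on an object; "grip_force" is the grip in N (left out, the last holds). Time passes only in rows, so rows that do not move let the fingers close. It gives the time, the measured TCP pose, the force, the opening and the grip force at its end, in the units of the state.
- readout.sense(): the state, without advancing time (a new reading comes with each control period).
- cams.snapshot(name): name is "side" or "top"; returns a dict with "pixels" (384x512x3 uint8, red, green, blue), "intrinsics" (3x3 intrinsics, pixels), "eye" and "rotation" of the camera in the world. Camera axes: x right, y down, z forward; pixel columns grow to the right and rows downward; lengths in m; the calibration is good to about 2 mm. A picture is of the moment at which its call begins. There is no depth.
- sign_off(): hands the job in; it is judged then, once.
The state is a dict: "t": time; "q": joint angles; "qd": joint speeds; "tau": joint torques, N m; "tcp_pos": TCP position; "tool_rot": TCP orientation; "force": force on the tool from outside, world axes, zero at the start; "ft_torque": the same for the moment, N m; "finger_gap": opening from 0.0 (shut) to 1.0 (fully open); "gripper_force": force on a finger pad.
Only numpy, scipy, OpenCV 4.12 (cv2) and the standard library are available. Lean on these libraries where they do the work, as an engineer would, in place of code of your own. Each camera call takes 0.05 s, during which the arm holds its last target. There are 200 camera calls.

## Working session

There is one attempt and no reset: what is moved stays moved. The work goes in short steps, Python scripts to look and compute and a tool call to move; the robot and the scene stay as the last step left them, time stands still between calls to the robot, and variables do not carry over. Pictures are saved under pics/ and viewed, at most 10 in all, crops included, and the job is handed in when it is done.

Besides the shell and the picture viewer there is one more tool, called in YAML: its name, and indented under it one key for each argument. send_rows: Moves the arm, as the interface text tells. Its arguments: {"type":"object","properties":{"commands":{"type":"string"},"grip_force":{"type":"number"}},"required":["commands"]}

```bash
mkdir -p pics; ls; cat > h.py <<'E'
import numpy as np, cv2
from station import readout, cams, sign_off
def snap(n,f=None):
    s=cams.snapshot(n)
    if f: cv2.imwrite('pics/'+f,cv2.cvtColor(s['pixels'],cv2.COLOR_RGB2BGR)); np.savez('pics/'+f+'.npz',**{k:np.array(v) for k,v in s.items()})
    return s
def load(f): return dict(np.load('pics/'+f+'.npz'))
def px2w(s,u,v,z):
    d=s['rotation']@np.linalg.inv(s['intrinsics'])@np.array([u,v,1.]); e=s['eye']
    return e+d*(z-e[2])/d[2]
def w2px(s,p):
    c=s['rotation'].T@(np.array(p)-s['eye']); q=s['intrinsics']@c; return q[:2]/q[2]
E
python3 - <<'E'
from h import *
np.set_printoptions(precision=4,suppress=True)
for n in('top','side'):
    s=snap(n,n+'0.png'); print(n,s['eye'],s['rotation'],s['intrinsics'])
a=readout.sense(); print(a)
E
```

```text
pics
top [0.3632 0.0148 1.3783] [ 0.7127 -0.6971  0.0637 -0.0452] [[454.0723   0.     248.8844]
 [  0.     454.0723 182.4449]
 [  0.       0.       1.    ]]
side [ 0.3897 -0.9338  0.9334] [ 0.9067 -0.0813  0.0458 -0.4114] [[443.211    0.     250.3379]
 [  0.     443.211  191.1916]
 [  0.       0.       1.    ]]
{'t': 0.1, 'q': array([-1.3385,  0.5284,  1.4338,  0.    ,  1.1814, -0.1785]), 'qd': array([-0.0027, -0.0017, -0.0022, -0.0015,  0.0003, -0.001 ]), 'tau': array([  0.0001, -44.3303, -17.8587,  -0.0001,   0.0039,  -0.    ]), 'tcp_pos': array([ 0.2495, -0.5724,  0.2384]), 'tool_rot': array([ 0.979 ,  0.2039, -0.    , -0.001 ]), 'force': array([-0.6398, -0.6169, -0.4389]), 'ft_torque': array([-0.0149, -0.038 , -0.001 ]), 'gripper_force': 0.0, 'finger_gap': 1.0034254239205103}
```

```bash
sed -i 's/^def snap/from scipy.spatial.transform import Rotation as R\ndef snap/; s/    s=cams.snapshot(n)/    s=dict(cams.snapshot(n)); s["rotation"]=R.from_quat(s["rotation"]).as_matrix()/' h.py
python3 - <<'E'
from h import *
for n in('top','side'):
    s=snap(n,n+'1.png'); 
    im=cv2.imread(f'pics/{n}1.png'); cv2.imwrite(f'pics/{n}1b.png',cv2.resize(im,(800,600),interpolation=cv2.INTER_CUBIC))
    print(w2px(s,[.25,-.573,.239]))
E
```

```text
[472.8064794  303.98471118]
[114.44839023 383.52441308]
```

View pics/top1b.png

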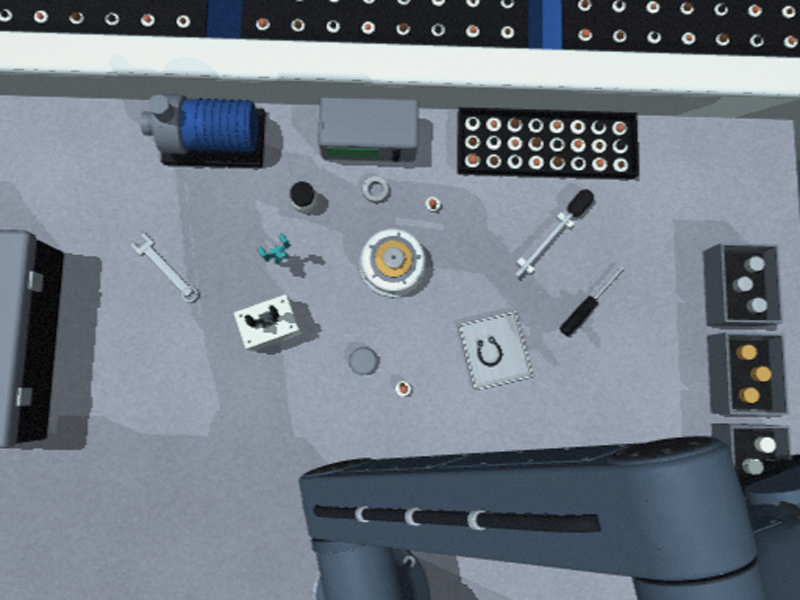

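View pics/side1b.png

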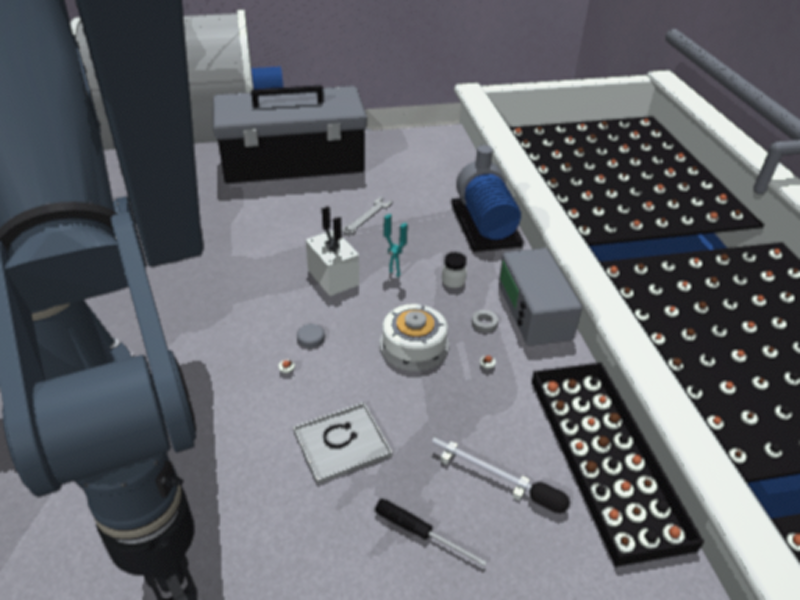

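```bash
python3 - <<'E'
from h import *
t=cv2.imread('pics/top1.png'); s=cv2.imread('pics/side1.png')
def c(im,u,v,w,h,W,H): return cv2.resize(im[v:v+h,u:u+w],(W,H),interpolation=cv2.INTER_CUBIC)
a=np.hstack([c(t,290,195,56,56,400,300*1) if 0 else c(t,285,190,64,48,400,300), c(t,140,180,64,48,400,300)])
b=np.hstack([c(s,182,255,80,60,400,300), c(s,185,125,80,60,400,300)])
cv2.imwrite('pics/crop1.png',np.vstack([a,b]))
# rims: roller + tray via colors
T=load('top1.png');S=load('side1.png')
for n,D in(('top',T),('side',S)):
    hsv=cv2.cvtColor(D['pixels'],cv2.COLOR_RGB2HSV)
    m=cv2.inRange(hsv,(10,100,120),(28,255,255))
    k,l,st,ce=cv2.connectedComponentsWithStats(m)
    for i in range(1,k):
        if st[i,4]>80: print(n,st[i],ce[i])
print(px2w(T,251.5,166,.062),px2w(T,313,224,.009),px2w(T,170,204,.08))
E
```

```text
top [240 154  24  23 255] [251.27058824 165.47843137]
top [476 248  10  10  81] [480.34567901 252.54320988]
side [254 200  24  15 168] [265.26785714 208.25      ]
[ 0.61727649 -0.02443019  0.062     ] [ 0.45390053 -0.21533848  0.009     ] [0.49730401 0.207092   0.08      ]
```

View pics/crop1.png

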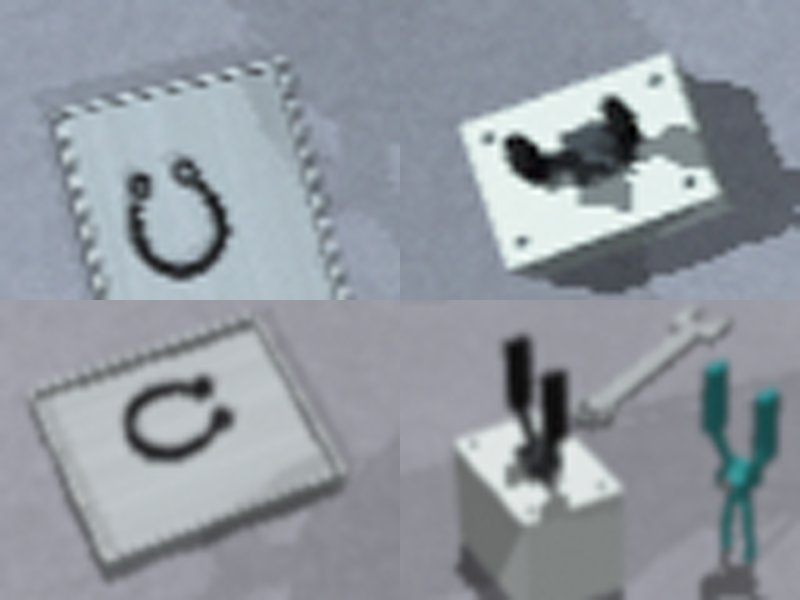

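```bash
cat > fit.py <<'E'
from h import *
from scipy.optimize import minimize
K=8
def poly(s,P,z,pose,c0,img,val):
    x,y,a=pose; c,n=np.cos(a),np.sin(a)
    W=np.c_[P@np.array([[c,n],[-n,c]])+[x,y],np.full(len(P),z)]
    C=(W-s['eye'])@s['rotation']; q=C@s['intrinsics'].T; q=q[:,:2]/q[:,2:]
    q=((q-c0+.5)*K-.5)*16
    cv2.fillPoly(img,[np.round(q).astype(np.int32)],val,shift=4)
def disc(r,cx=0,cy=0,n=60):
    t=np.linspace(0,2*np.pi,n); return np.c_[cx+r*np.cos(t),cy+r*np.sin(t)]
t=np.linspace(np.radians(28),2*np.pi-np.radians(28),80)
arc=np.r_[np.c_[np.cos(t),np.sin(t)]*.0238,np.c_[np.cos(t),np.sin(t)][::-1]*.0178]
def ring(s,p,c0,im,z0=.004):
    for z in (z0+.0001,z0+.0025,z0+.005):
        poly(s,arc,z,p,c0,im,1.)
        for e in(1,-1): poly(s,disc(.006,.0249,e*.0116),z,p,c0,im,1.)
    for e in(1,-1): poly(s,disc(.003,.0249,e*.0116),z0+.005,p,c0,im,0.2)
def roller(s,p,c0,im):
    poly(s,disc(.035),.062,p,c0,im,1.)
    for z in (.062,.066,.0715): poly(s,disc(.020),z,p,c0,im,0.)
def rack(s,p,c0,im):
    poly(s,np.array([[-.035,-.05],[.035,-.05],[.035,.05],[-.035,.05]]),.08,p,c0,im,1.)
def fit(draw,views,p0,half=24,nyaw=True,chan=None,l1=False):
    def cost(p,full=False):
        p=np.r_[p,p0[2]] if len(p)==2 else p
        tot=0
        for s in views:
            u,v=np.round(w2px(s,[p0[0],p0[1],p0[3]])).astype(int)
            c0=np.array([u-half,v-half]); g=s['pixels'][v-half:v+half,u-half:u+half].astype(float)
            g=g.mean(2) if chan is None else chan(g)
            im=np.zeros((2*half*K,2*half*K),np.float32); draw(s,p,c0,im)
            m=cv2.GaussianBlur(cv2.resize(im,None,fx=1/K,fy=1/K,interpolation=cv2.INTER_AREA),(0,0),.4)
            A=np.c_[np.ones(m.size),m.ravel()]; b=g.ravel()
            w=np.ones(m.size)
            for _ in range(6 if l1 else 1):
                x=np.linalg.lstsq(A*w[:,None]**.5,b*w**.5,rcond=None)[0]; r=b-A@x; w=1/np.maximum(abs(r),3) if l1 else w
            tot+=(abs(r).mean() if l1 else (r**2).mean()**.5)/b.std()
        return tot
    n=3 if nyaw else 2
    best=None
    for d in ([-.25,0,.25] if nyaw else [0]):
        x0=np.array(p0[:3])+[0,0,d]; x0=x0[:n]
        r=minimize(cost,x0,method='Nelder-Mead',options=dict(initial_simplex=np.vstack([x0]+[x0+v for v in np.diag([.004,.004,.15])[:n,:n]]),xatol=1e-5,fatol=1e-6,maxiter=300))
        if best is None or r.fun<best.fun: best=r
    return np.r_[best.x,best.fun/len(views)]
E
cat > m1.py <<'E'
from fit import *
np.set_printoptions(precision=4,suppress=True)
T=load('top1.png');S=load('side1.png')
e=[px2w(T,307.4,219.9,.009),px2w(T,314.6,217.2,.009)]
print('eyes top',e, np.linalg.norm(e[0]-e[1])); print('eyes side',px2w(S,222.8,272.6,.009),px2w(S,226.8,279,.009))
d=e[0]-e[1]; print('yaw eyes',np.arctan2(d[1],d[0])-np.pi/2)
cs=[px2w(T,u/6.25+x,v/6.25+y,.08) for u,v,x,y in[(268,55,140,180),(320,197,140,180),(110,270,140,180),(60,125,140,180)]]
print('rack corners',cs)
d=cs[3]-cs[0]; ry=np.arctan2(d[1],d[0])-np.pi/2; print('rack yaw',ry)
ori=lambda g:g[...,0]-g[...,2]
yaw=np.arctan2((e[0]-e[1])[1],(e[0]-e[1])[0])-np.pi/2
for V,n in(([T],'top'),([S],'side'),([T,S],'both')):
    print(n,'ring',fit(ring,V,[.44,-.215,yaw,.008],22))
    print(n,'roller',fit(roller,V,[.617,-.024,0,.062],20,False,ori))
    print(n,'rack',fit(rack,V,[*np.mean(cs,0)[:2],ry,.08],30,True,None,True))
E
python3 m1.py
```

```text
eyes top [array([ 0.4659, -0.1983,  0.009 ]), array([ 0.4746, -0.2202,  0.009 ])] 0.02354008322451332
eyes side [ 0.4694 -0.2016  0.009 ] [ 0.4766 -0.224   0.009 ]
yaw eyes 0.37664419685670425
rack corners [array([0.542 , 0.1723, 0.08  ]), array([0.4771, 0.1458, 0.08  ]), array([0.4418, 0.2396, 0.08  ]), array([0.5074, 0.2657, 0.08  ])]
rack yaw 0.35463267785655583
top ring [ 0.4482 -0.216   0.3233  0.6387]
top roller [ 0.6204 -0.0241  0.2036]
top rack [0.4939 0.2086 0.3659 0.5385]
side ring [ 0.4481 -0.2166  0.3293  0.6841]
side roller [ 0.6191 -0.0254  0.2426]
side rack [0.4924 0.2073 0.3752 0.6106]
both ring [ 0.4483 -0.2162  0.3361  0.662 ]
both roller [ 0.62   -0.0247  0.242 ]
both rack [0.4939 0.2083 0.3655 0.576 ]
```

send_rows:
  commands: "85 0 0 0 0.65; 85 .5 -.5 0 0; 85 .77 -.97 0 0; 85 .77 -.97 0 0; 85 .77 -.97 0 0; 85 .77 -.97 0 0; 85 .77 -.97 0 0; 85 .77 -.97 0 0; 85 .77 -.97 0 0; 85 .77 -.97 0 0; 85 .77 -.97 0 0; 85 .77 -.97 0 0; 85 .77 -.97 0 0; 85 .77 -.97 0 0; 85 .77 -.97 0 0; 85 .77 -.97 0 0; 85 .77 -.97 0 0; 85 .77 -.97 0 0; 85 .77 -.97 0 0; 85 .77 -.97 0 0"

```text
t: 1.87
tcp_pos: [0.389, -0.1326, 0.2394]
tool_rot: [0.983, 0.182, -0.0, -0.0]
force: [0.9, 0.3, 0.0]
finger_gap: 0.995
gripper_force: 0.0
```

send_rows:
  commands: "85 .77 -.97 0 0; 85 .77 -.97 0 0; 85 .77 -.97 0 0; 85 .77 -.97 0 0; 85 .77 -.97 0 0; 85 .77 -.97 0 0; 85 .77 -.97 0 0; 85 .77 -.97 0 0; 85 .77 -.97 0 0; 85 .77 -.97 0 0; 85 .4 -.5 0 0; 85 0 0 0 0; 85 0 0 0 0"

```text
t: 2.95
tcp_pos: [0.4669, 0.1144, 0.2392]
tool_rot: [0.983, 0.183, -0.0, 0.0]
force: [-0.3, -0.1, 0.5]
finger_gap: 0.996
gripper_force: 0.0
```

```bash
cat >> h.py <<'E'
def goto(tx,ty,tz=None,yaw=None):
    a=readout.sense(); r=R.from_quat(a['tool_rot']).as_matrix(); p=a['tcp_pos']
    x=r[:,0]; cy=np.arctan2(x[1],x[0]); tz=p[2] if tz is None else tz
    d=r.T@(np.array([tx,ty,tz])-p)
    print('t %.2f'%a['t'],'tcp',np.round(p*1e3,1),'yaw %.4f'%cy,'tilt',np.round(r[:2,2],4),'F',np.round(a['force'],1),'M',np.round(a['ft_torque'],2),'gap %.2f'%(a['finger_gap']*85.4),'gf',a['gripper_force'],'-> d(mm)',np.round(d*1e3,1),'shares',np.round(d/.02,2),'spin',None if yaw is None else round(float(-np.degrees(yaw-cy)/4),2))
E
python3 -c "
from h import *
goto(.4939,.2083,.128,.3655)"
```

```text
t 2.95 tcp [466.9 114.4 239.2] yaw 0.3684 tilt [-0.001  -0.0002] F [-0.3 -0.1  0.5] M [-0.01  0.01  0.  ] gap 85.05 gf 0.0 -> d(mm) [ 59.2 -77.9 111.1] shares [ 2.96 -3.89  5.56] spin 0.04
```

send_rows:
  commands: "85 .74 -.97 0 0; 85 .74 -.97 0 0; 85 .74 -.97 0 0; 85 .74 -.97 0.5 0; 85 0 0 1 0; 85 0 0 1 0; 85 0 0 0 0; 85 0 0 0 0"

```text
t: 3.62
tcp_pos: [0.4942, 0.2062, 0.1886]
tool_rot: [0.983, 0.181, -0.002, 0.0]
force: [-0.6, -1.0, 0.2]
finger_gap: 0.997
gripper_force: 0.0
```

```bash
python3 -c "
from h import *
goto(.4939,.2083,.128,.3655)
s=snap('side','s2.png');t=snap('top','t2.png')
print(w2px(s,readout.sense()['tcp_pos']))
def c(s,n): 
    u,v=w2px(s,[.494,.208,.16]).astype(int); im=cv2.imread('pics/'+n)[v-38:v+38,u-25:u+25]; return cv2.resize(im,(400,600),interpolation=cv2.INTER_CUBIC)
cv2.imwrite('pics/crop2.png',np.hstack([c(s,'s2.png'),c(t,'t2.png')]))
"
```

```text
t 3.62 tcp [494.2 206.2 188.6] yaw 0.3647 tilt [-0.0036 -0.0009] F [-0.6 -1.   0.2] M [ 0.    0.03 -0.  ] gap 85.18 gf 0.0 -> d(mm) [ 0.7 -2.1 60.6] shares [ 0.04 -0.1   3.03] spin -0.01
[211.28778229 128.34949915]
```

View pics/crop2.png

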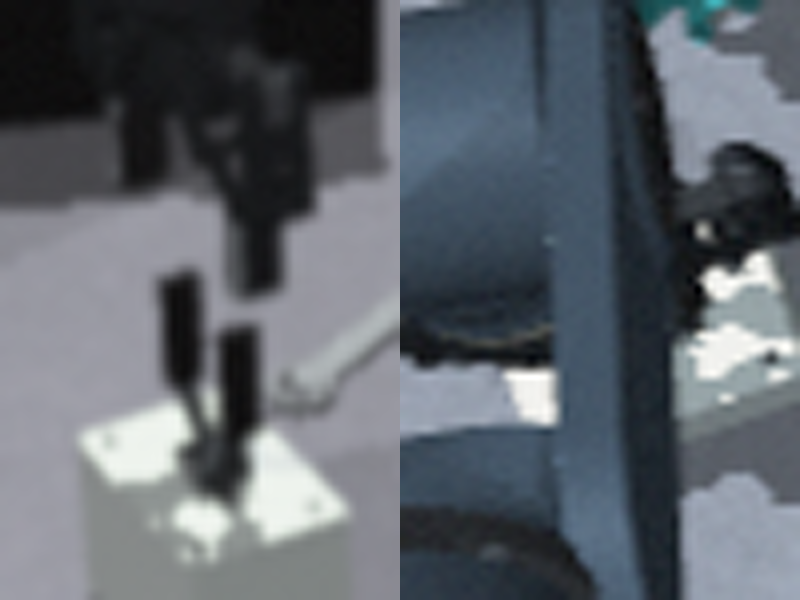

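```bash
python3 -c "
from h import *
s=load('s2.png')
u,v=w2px(s,[.494,.208,.16]).astype(int)
f=lambda a,b,z: np.round(px2w(s,u-25+(a+.5)/8-.5,v-38+(b+.5)/8-.5,z)*1e3,1)
print('handles top mid',f(211,300,.165),'L',f(182,275,.165),'R',f(241,328,.165))
print('bottom R',f(240,430,.113))
for z in(.1806,.1936): print('finger mid',f(200,240,z))
T=load('top1.png');
g=lambda a,b,z: np.round(px2w(T,140+(a-400+.5)/6.25-.5,180+(b+.5)/6.25-.5,z)*1e3,1)
print('top handles',g(523,155,.165),g(619,117,.165))
"
```

```text
handles top mid [496.9 207.6 165. ] L [487.9 226.6 165. ] R [505.9 186.9 165. ]
bottom R [504.4 193.1 113. ]
finger mid [495.6 226.  180.6]
finger mid [493.7 206.  193.6]
top handles [486.8 223.  165. ] [504.1 182.9 165. ]
```

send_rows:
  commands: "85 .06 0 .8 -.25; 85 0 0 .8 0; 85 0 0 .8 0; 85 0 0 .8 0; 85 0 0 0 0; 85 0 0 0 0"

```text
t: 4.22
tcp_pos: [0.4969, 0.2073, 0.126]
tool_rot: [0.982, 0.19, 0.0, 0.0]
force: [-0.1, 0.4, 0.5]
finger_gap: 0.992
gripper_force: 0.0
```

send_rows:
  commands: "62 0 0 0 0; 58 0 0 0 0; 56 0 0 0 0; 55 0 0 0 0; 54 0 0 0 0; 53 0 0 0 0; 53 0 0 0 0;53 0 0 0 0;53 0 0 0 0;53 0 0 0 0"
  grip_force: 30

```text
t: 5.05
tcp_pos: [0.4976, 0.2073, 0.1267]
tool_rot: [0.982, 0.191, 0.001, 0.001]
force: [-0.2, -2.6, 7.7]
finger_gap: 0.624
gripper_force: 9.4
```

```bash
python3 -c "
from h import *
goto(.4955,.2065,.124,.3855)"
```

```text
t 5.05 tcp [497.6 207.3 126.7] yaw 0.3835 tilt [ 0.0027 -0.0005] F [-0.2 -2.6  7.7] M [-0.51  0.06 -0.02] gap 53.25 gf 9.443239867687225 -> d(mm) [-2.3 -0.1  2.7] shares [-0.11 -0.    0.13] spin -0.03
```

send_rows:
  commands: "53 0 0 -.1 0; 53 0 0 -.2 0; 53 0 0 -.3 0; 53 0 0 -.5 0; 53 0 0 -.7 0; 53 0 0 -.7 0; 53 0 0 -.7 0; 53 0 0 -.7 0; 53 0 0 -.5 0; 53 0 0 -.3 0; 53 0 0 0 0; 53 0 0 0 0; 53 0 0 0 0"

```text
t: 6.13
tcp_pos: [0.496, 0.2075, 0.2186]
tool_rot: [0.982, 0.19, -0.001, -0.0]
force: [0.4, 0.4, -2.3]
finger_gap: 0.623
gripper_force: 7.1
```

```bash
python3 -c "
from h import *
goto(.4955,.2065,.2,.3855)
s=snap('side','s3.png')
goto(.4955,.2065,.2,.3855)
u,v=w2px(s,[.494,.208,.16]).astype(int); im=cv2.imread('pics/s3.png')[v-38:v+37,u-50:u+50]
cv2.imwrite('pics/crop3.png',cv2.resize(im,(800,600),interpolation=cv2.INTER_CUBIC)); print(u,v)
"
```

```text
t 6.13 tcp [496.  207.5 218.6] yaw 0.3829 tilt [-0.0016 -0.0003] F [ 0.4  0.4 -2.3] M [-0.    0.02 -0.01] gap 53.20 gf 7.10333839058876 -> d(mm) [-0.8  0.8 18.6] shares [-0.04  0.04  0.93] spin -0.04
t 6.18 tcp [495.9 207.5 218.5] yaw 0.3828 tilt [-0.002  -0.0004] F [-0.7  0.3 -0.5] M [ 0.01  0.04 -0.09] gap 52.99 gf 7.104153335094452 -> d(mm) [-0.7  0.8 18.5] shares [-0.04  0.04  0.92] spin -0.04
211 136
```

View pics/crop3.png

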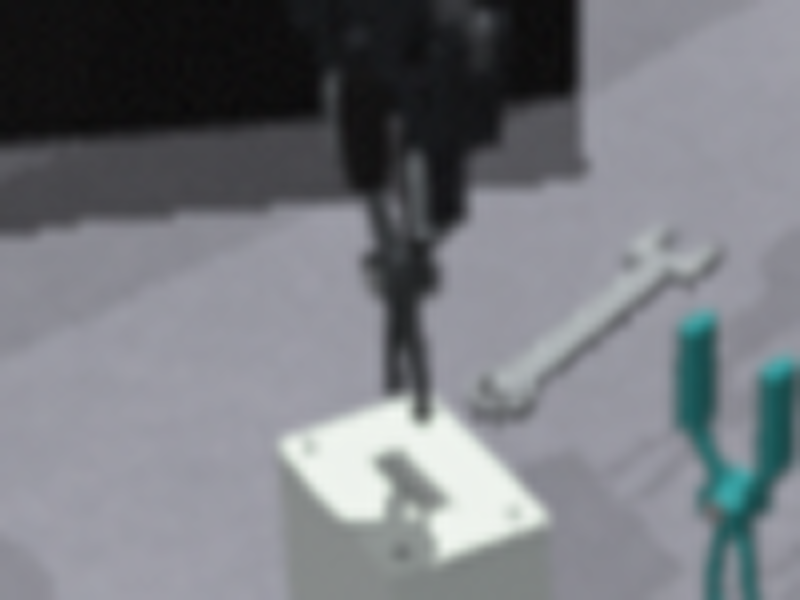

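```bash
cat > m2.py <<'E'
from fit import *
np.set_printoptions(precision=4,suppress=True)
T=load('top1.png');S=load('side1.png')
for h in(11,13,15):
  for V,n in(([T],'top'),([S],'side'),([T,S],'both')):
    p=fit(ring,V,[.4485,-.216,.34,.0065],h)
    print(h,n,'ring',p,'eyemid',p[0]+.0249*np.cos(p[2]),p[1]+.0249*np.sin(p[2]))
E
python3 m2.py
```

```text
11 top ring [ 0.4482 -0.2161  0.3224  0.3437] eyemid 0.47178706495548345 -0.2081826420909934
11 side ring [ 0.4486 -0.2165  0.3723  0.3871] eyemid 0.47178733104488485 -0.20741564794235312
11 both ring [ 0.4483 -0.2162  0.3363  0.3685] eyemid 0.4718455572652609 -0.20801352764477857
13 top ring [ 0.4484 -0.2162  0.3332  0.3597] eyemid 0.4719112390432403 -0.20804029171094218
13 side ring [ 0.4481 -0.2166  0.3316  0.4401] eyemid 0.47165560020787856 -0.2085174475511998
13 both ring [ 0.4483 -0.2162  0.3364  0.4017] eyemid 0.47184708492971295 -0.20799943063892648
15 top ring [ 0.4484 -0.2162  0.3336  0.4172] eyemid 0.47190665793753656 -0.2080245703589157
15 side ring [ 0.4481 -0.2166  0.3402  0.489 ] eyemid 0.47153004764244416 -0.20828949692850385
15 both ring [ 0.4484 -0.2163  0.3372  0.4545] eyemid 0.4718592567079104 -0.2080130240511193
```

send_rows:
  commands: "53 -.21 .5 0 .67; 53 -.42 1 0 0; 53 -.42 1 0 0; 53 -.42 1 0 0; 53 -.42 1 0 0; 53 -.42 1 0 0; 53 -.42 1 0 0; 53 -.42 1 0 0; 53 -.42 1 0 0; 53 -.42 1 0 0; 53 -.42 1 0 0; 53 -.42 1 0 0; 53 -.42 1 0 0; 53 -.42 1 0 0; 53 -.42 1 0 0; 53 -.42 1 0 0; 53 -.42 1 0 0; 53 -.42 1 0 0; 53 -.4 .9 0 0; 53 -.2 .5 0 0"

```text
t: 7.85
tcp_pos: [0.4714, -0.2038, 0.2186]
tool_rot: [0.986, 0.166, -0.0, 0.0]
force: [0.2, -0.6, -1.2]
finger_gap: 0.624
gripper_force: 7.1
```

send_rows:
  commands: "53 -.1 .3 .5 0; 53 0 0 .8 0; 53 0 0 .8 0; 53 0 0 .8 0; 53 0 0 .6 0; 53 0 0 .3 0; 53 0 0 0 0; 53 0 0 0 0; 53 0 0 0 0"

```text
t: 8.6
tcp_pos: [0.4722, -0.208, 0.1437]
tool_rot: [0.986, 0.167, 0.0, 0.0]
force: [-0.3, 0.0, -0.3]
finger_gap: 0.624
gripper_force: 7.1
```

```bash
python3 -c "
from h import *
s=snap('side','s4.png')
goto(.4718,-.208,.135,.336)
u,v=w2px(s,[.4718,-.208,.03]).astype(int); im=cv2.imread('pics/s4.png')[v-30:v+30,u-40:u+40]
cv2.imwrite('pics/crop4.png',cv2.resize(im,(800,600),interpolation=cv2.INTER_CUBIC)); print(u,v)
for e in(1,-1):
  y=np.array([-np.sin(.336),np.cos(.336)])*e
  a=readout.sense()['tcp_pos']
  p=w2px(s,[*(a[:2]+y*.0111),a[2]-.1047]); q=w2px(s,[*(np.array([.4718,-.208])+y*.0116),.009])
  print('pin',(p-[u-40,v-30]+.5)*10-.5,'eye',(q-[u-40,v-30]+.5)*10-.5)
"
```

```text
t 8.65 tcp [ 472.3 -208.1  144. ] yaw 0.3364 tilt [ 0.0013 -0.0009] F [-0.2 -0.8 -1.9] M [-0.04  0.01 -0.03] gap 53.29 gf 7.115766853094101 -> d(mm) [-0.4 -0.3  9. ] shares [-0.02 -0.01  0.45] spin 0.01
223 269
pin [394.6450205  254.54433185] eye [394.85526908 327.500129  ]
pin [434.49983497 314.01195928] eye [435.79764171 389.54129433]
```

View pics/crop4.png

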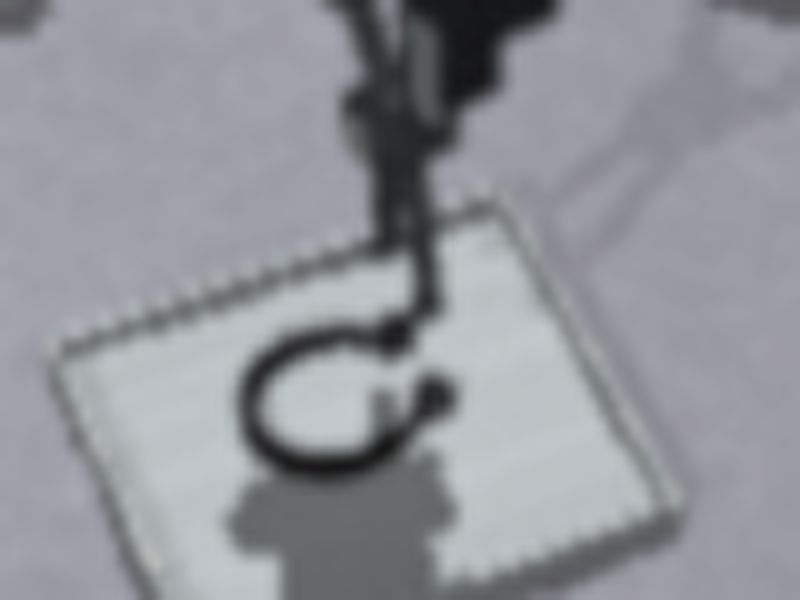

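```bash
cat > pin.py <<'E'
from fit import *
def pinfit(s,bg,tcp,yaw,gap_y,zoff=.1047,verbose=True,free_z=False):
    # params: offset of pin-end midpoint in tool x, in tool +y(world-left) dir, z
    g=s['pixels'].astype(float).mean(2); b=bg['pixels'].astype(float).mean(2)
    X=np.array([np.cos(yaw),np.sin(yaw)]);Y=np.array([-X[1],X[0]])
    u,v=w2px(s,[*tcp[:2],tcp[2]-zoff+.004]).astype(int); h=8; c0=np.array([u-h,v-h])
    sl=(slice(v-h,v+h),slice(u-h,u+h))
    def cost(p):
        im=np.zeros((2*h*K,2*h*K),np.float32)
        for e in(1,-1):
            m=tcp[:2]+X*p[0]+Y*(p[1]+e*gap_y/2); z0=tcp[2]-zoff+p[2]
            for z,r in [(0,.0012),(.001,.0019),(.002,.0021),(.005,.0021)]+[(zz,p[3]) for zz in np.arange(.005,.03,.002)]:
                poly(s,disc(r,n=24),z0+z,(m[0],m[1],0),c0,im,1.)
        m=cv2.GaussianBlur(cv2.resize(im,None,fx=1/K,fy=1/K,interpolation=cv2.INTER_AREA),(0,0),.4)
        # inside colour unknown k ; composite over background
        B=b[sl]; A=m.ravel(); r0=(g[sl]-B*(1-m)).ravel(); k=(A@r0)/(A@A); r=r0-k*A
        return np.abs(r).mean()
    best=None
    for x0 in(-.002,0.):
        i=np.array([x0,0,0,.0045]); st=np.diag([.002,.002,.002 if free_z else 1e-9,.001])
        r=minimize(cost,i,method='Nelder-Mead',options=dict(initial_simplex=np.vstack([i]+[i+d for d in st]),xatol=1e-5,fatol=1e-4,maxiter=400))
        if best is None or r.fun<best.fun:best=r
    return best.x,best.fun
if __name__=='__main__':
    np.set_printoptions(precision=4,suppress=True)
    s=load('s4.png');bg=load('side1.png'); tcp=np.array([.4723,-.2081,.144])
    print(s['rotation'][:,0],s['rotation'][:,1])
    for f in(0,1): print(pinfit(s,bg,tcp,.3364,.0222,free_z=f))
E
python3 pin.py
```

```text
[ 0.9826 -0.185   0.0161] [-0.1097 -0.6482 -0.7535]
(array([-0.0019, -0.0007,  0.    ,  0.0037]), np.float64(11.478350446803663))
(array([-0.0022,  0.    , -0.0012,  0.0043]), np.float64(11.66670528558255))
```

send_rows:
  commands: "52.6 .07 -.05 .3 0; 52.6 0 0 .4 0; 52.6 0 0 .4 0; 52.6 0 0 .2 0; 52.6 0 0 0 0; 52.6 0 0 0 0; 52.6 0 0 0 0; 52.6 0 0 0 0"

```text
t: 9.32
tcp_pos: [0.4729, -0.2068, 0.1175]
tool_rot: [0.986, 0.167, 0.0, 0.0]
force: [-0.1, -0.7, -1.6]
finger_gap: 0.622
gripper_force: 7.8
```

```bash
python3 -c "
from pin import *
np.set_printoptions(precision=4,suppress=True)
s=snap('side','s5.png')
goto(.4736,-.207,.109,.336)
a=readout.sense()
tcp=a['tcp_pos'];x=R.from_quat(a['tool_rot']).as_matrix()[:,0];yaw=np.arctan2(x[1],x[0])
bg=load('side1.png')
for f in(0,1): print(pinfit(s,bg,tcp,yaw,.0230,free_z=f))
u,v=w2px(s,[.4718,-.208,.015]).astype(int); im=cv2.imread('pics/s5.png')[v-15:v+15,u-20:u+20]
cv2.imwrite('pics/crop5.png',cv2.resize(im,(800,600),interpolation=cv2.INTER_CUBIC)); print(u,v)
for e in(1,-1):
  y=np.array([-np.sin(.336),np.cos(.336)])*e
  q=w2px(s,[*(np.array([.4718,-.208])+y*.0116),.009]); q2=w2px(s,[*(np.array([.4718,-.208])+y*.0116),tcp[2]-.1047])
  print('eye',(q-[u-20,v-15]+.5)*20-.5,'ideal pin',(q2-[u-20,v-15]+.5)*20-.5)
"
```

```text
t 9.37 tcp [ 472.9 -206.8  117.5] yaw 0.3361 tilt [ 0.0005 -0.0003] F [-0.  -0.7 -1.5] M [ 0.03  0.04 -0.01] gap 52.61 gf 7.771907597780228 -> d(mm) [0.6 0.4 8.5] shares [0.03 0.02 0.43] spin 0.0
(array([-0.0017,  0.0024,  0.    ,  0.0049]), np.float64(18.417334093176155))
(array([-0.001 ,  0.0038, -0.0019,  0.0049]), np.float64(18.41467942337878))
224 272
eye [370.2105 295.5003] ideal pin [369.4524 276.903 ]
eye [452.0953 419.5826] ideal pin [451.5075 401.0145]
```

View pics/crop5.png

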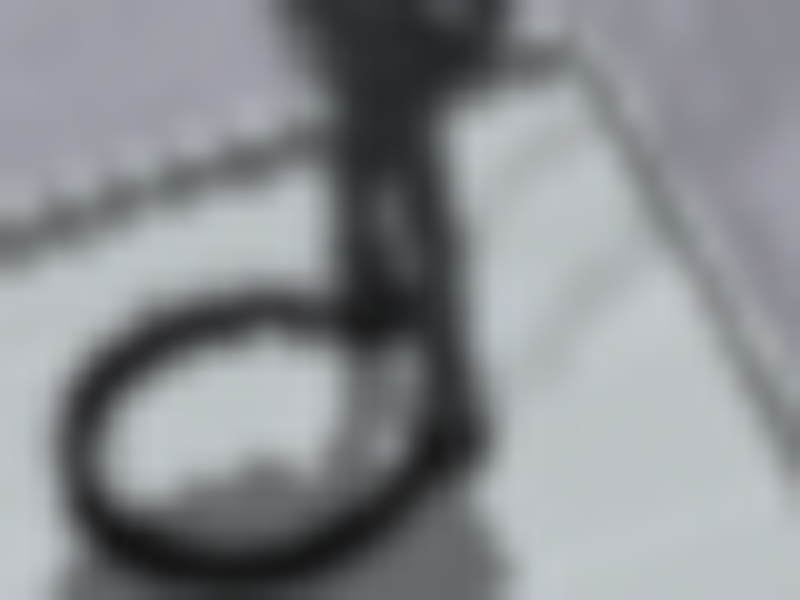

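send_rows:
  commands: "52.6 .02 .01 .1 0; 52.6 0 0 .05 0; 52.6 0 0 0 0; 52.6 0 0 0 0"

```text
t: 9.7
tcp_pos: [0.4731, -0.2066, 0.1143]
tool_rot: [0.986, 0.167, -0.0, -0.0]
force: [0.1, 0.5, -2.3]
finger_gap: 0.617
gripper_force: 7.8
```

send_rows:
  commands: "52.6 0 0 .05 0; 52.6 0 0 .05 0; 52.6 0 0 0 0; 52.6 0 0 0 0"

```text
t: 10.03
tcp_pos: [0.4731, -0.2066, 0.1122]
tool_rot: [0.986, 0.167, -0.0, -0.0]
force: [-0.3, -0.9, -1.3]
finger_gap: 0.619
gripper_force: 7.8
```

send_rows:
  commands: "52.6 0 0 .05 0; 52.6 0 0 0 0; 52.6 0 0 0 0"

```text
t: 10.28
tcp_pos: [0.4731, -0.2066, 0.1113]
tool_rot: [0.986, 0.167, -0.0, -0.0]
force: [-0.3, -0.1, -1.5]
finger_gap: 0.618
gripper_force: 7.8
```

send_rows:
  commands: "52.6 0 0 .05 0; 52.6 0 0 0 0; 52.6 0 0 0 0"

```text
t: 10.53
tcp_pos: [0.4731, -0.2067, 0.1103]
tool_rot: [0.986, 0.167, -0.0, -0.0]
force: [0.5, -0.4, -2.4]
finger_gap: 0.62
gripper_force: 7.8
```

send_rows:
  commands: "52.6 0 0 .05 0; 52.6 0 0 0 0; 52.6 0 0 0 0"

```text
t: 10.78
tcp_pos: [0.4732, -0.2066, 0.1093]
tool_rot: [0.986, 0.167, -0.0, -0.0]
force: [-0.7, 0.1, -1.4]
finger_gap: 0.616
gripper_force: 7.8
```

send_rows:
  commands: "52.6 0 0 .04 0; 52.6 0 0 0 0; 52.6 0 0 0 0"

```text
t: 11.03
tcp_pos: [0.4734, -0.2067, 0.1088]
tool_rot: [0.986, 0.167, 0.0, 0.0]
force: [0.2, 1.1, 1.8]
finger_gap: 0.618
gripper_force: 8.2
```

send_rows:
  commands: "52 0 0 -.03 0; 51 0 0 0 0; 50 0 0 -.02 0; 49 0 0 -.02 0; 48 0 0 -.02 0; 47 0 0 -.02 0; 46 0 0 0 0; 46 0 0 0 0; 46 0 0 0 0"

```text
t: 11.78
tcp_pos: [0.4736, -0.2071, 0.1109]
tool_rot: [0.986, 0.167, 0.0, 0.001]
force: [-0.2, -1.6, 2.9]
finger_gap: 0.537
gripper_force: 16.5
```

```bash
python3 -c "
from h import *
s=snap('side','s6.png')
goto(.4736,-.207,.109,.336)
u,v=w2px(s,[.4600,-.212,.015]).astype(int); im=cv2.imread('pics/s6.png')[v-15:v+15,u-20:u+20]
cv2.imwrite('pics/crop6.png',cv2.resize(im,(800,600),interpolation=cv2.INTER_CUBIC)); print(u,v)
"
```

```text
t 11.83 tcp [ 473.6 -207.1  111. ] yaw 0.3362 tilt [ 0.001  -0.0009] F [ 1.3 -0.9  3.1] M [-0.37 -0.18 -0.  ] gap 46.36 gf 16.586083004367538 -> d(mm) [ 0.  -0.1  2. ] shares [ 0.  -0.   0.1] spin 0.0
219 274
```

View pics/crop6.png

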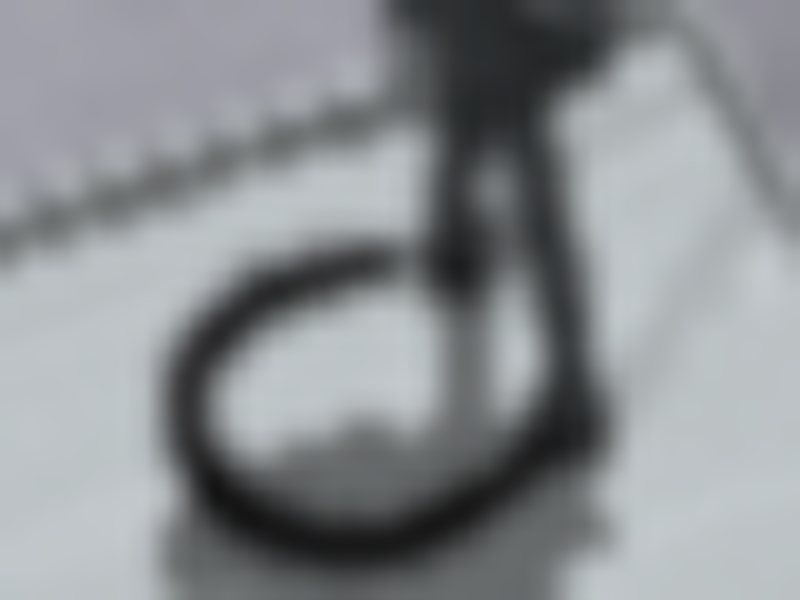

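send_rows:
  commands: "45 0 0 -.05 0; 44 0 0 -.05 0; 43 0 0 -.05 0; 43 0 0 -.05 0; 43 0 0 -.05 0; 43 0 0 -.1 0; 43 0 0 -.2 0; 43 0 0 -.3 0; 43 0 0 -.5 0; 43 0 0 -.5 0; 43 0 0 -.5 0; 43 0 0 -.3 0; 43 0 0 -.15 0; 43 0 0 0 0; 43 0 0 0 0; 43 0 0 0 0"

```text
t: 13.17
tcp_pos: [0.4729, -0.2065, 0.1664]
tool_rot: [0.986, 0.167, -0.0, -0.0]
force: [0.2, -0.4, -2.0]
finger_gap: 0.507
gripper_force: 16.1
```

```bash
cat > ro.py <<'E'
from pin import *
from fit import *
# ring with opening: params eyemid offset (tool x, Y), alpha ; z0 underside ; pitch ignored
a0=np.linspace(np.radians(28),np.pi,50)
half=np.r_[np.c_[np.cos(a0),np.sin(a0)]*.0238,np.c_[np.cos(a0),np.sin(a0)][::-1]*.0178]
def ropen(s,p,c0,im):
    x,y,yaw,al,z0=p   # x,y = eye mid
    em=-.0208+.0457*np.cos(al/2)-.0116*np.sin(al/2)
    cx,cy=x-em*np.cos(yaw),y-em*np.sin(yaw)
    for e in(1,-1):
        c,n=np.cos(al/2),np.sin(al/2); Q=lambda P:((P-[-.0208,0])@np.array([[c,n],[-n,c]])+[-.0208,0])*[1,e]
        for z in(0,.0025,.005):
            poly(s,Q(half),z0+z,(cx,cy,yaw),c0,im,1.); poly(s,Q(disc(.006,.0249,.0116)),z0+z,(cx,cy,yaw),c0,im,1.)
def rofit(s,tcp,yaw,zoff=.1047,h=14,offx=-.002,al0=.2,zfree=False):
    X=np.array([np.cos(yaw),np.sin(yaw)]);Y=np.array([-X[1],X[0]])
    em=tcp[:2]+X*offx; z0=tcp[2]-zoff-.0015
    u,v=w2px(s,[*(em-X*.02),z0]).astype(int); c0=np.array([u-h,v-h]); g=s['pixels'][v-h:v+h,u-h:u+h].astype(float).mean(2)
    def mask(p):
        m=em+X*p[0]+Y*p[1]; im=np.zeros((2*h*K,2*h*K),np.float32); ropen(s,(m[0],m[1],yaw+p[4],p[2],z0+p[3]),c0,im)
        return cv2.GaussianBlur(cv2.resize(im,None,fx=1/K,fy=1/K,interpolation=cv2.INTER_AREA),(0,0),.4)
    # ignore pixels far above eyes (pliers): weight zero for pixels near the jaws
    im=np.zeros((2*h*K,2*h*K),np.float32)
    for e in(1,-1):
        for zz in np.arange(.007,.08,.002):
            m=em+Y*e*.017*(1-zz/.07); poly(s,disc(.008,n=20),z0+zz,(m[0],m[1],0),c0,im,1.)
    wt=(cv2.resize(im,None,fx=1/K,fy=1/K,interpolation=cv2.INTER_AREA)<.05).ravel()
    def cost(p):
        m=mask(p); A=np.c_[np.ones(m.size),m.ravel()]; b=g.ravel(); w=wt.astype(float)
        for _ in range(6):
            x=np.linalg.lstsq(A*w[:,None]**.5,b*w**.5,rcond=None)[0]; r=b-A@x; w=wt/np.maximum(abs(r),4)
        return (abs(r)*wt).sum()/wt.sum()
    best=None
    for al in(al0-.08,al0,al0+.08):
        i=np.array([0,0,al,0,0]); st=np.diag([.002,.002,.06,.002 if zfree else 1e-9,.05])
        r=minimize(cost,i,method='Nelder-Mead',options=dict(initial_simplex=np.vstack([i]+[i+d for d in st]),xatol=1e-5,fatol=1e-4,maxiter=500))
        if best is None or r.fun<best.fun:best=r
    return best.x,best.fun
def state():
    a=readout.sense(); x=R.from_quat(a['tool_rot']).as_matrix()[:,0]; return a['tcp_pos'],np.arctan2(x[1],x[0])
E
python3 -c "
from ro import *
np.set_printoptions(precision=4,suppress=True)
print('s6',rofit(load('s6.png'),np.array([.4736,-.2071,.111]),.3362,zoff=.107))
s=snap('side','s7.png'); goto(.6198,-.0247,None,.336)
p,y=state(); print('s7',rofit(s,p,y,.107,al0=.25),rofit(s,p,y,.107,al0=.25,zfree=True))
u,v=w2px(s,[p[0]-.01,p[1],p[2]-.1]).astype(int); im=cv2.imread('pics/s7.png')[v-15:v+15,u-20:u+20]
cv2.imwrite('pics/crop7.png',cv2.resize(im,(800,600),interpolation=cv2.INTER_CUBIC)); print(u,v)
"
```

```text
s6 (array([ 0.0006, -0.0012,  0.1524,  0.    , -0.0004]), np.float64(30.335086594350518))
t 13.22 tcp [ 472.8 -206.4  166.3] yaw 0.3361 tilt [-0.001   0.0007] F [-0.9  0.8 -1.9] M [-0.01 -0.03  0.03] gap 43.22 gf 16.11089728656225 -> d(mm) [ 198.7 -123.1   -0. ] shares [ 9.93 -6.15 -0.  ] spin 0.0
s7 (array([ 0.    , -0.0004,  0.2744,  0.    ,  0.0453]), np.float64(17.528865564947356)) (array([ 0.0003,  0.0003,  0.2801, -0.0006,  0.0596]), np.float64(17.52271050983944))
219 260
```

View pics/crop7.png

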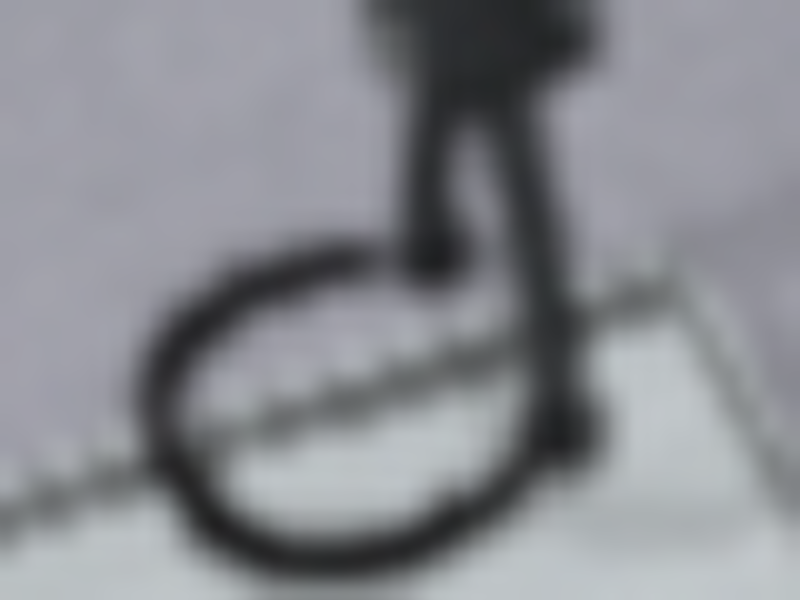

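```bash
cat > m3.py <<'E'
from fit import *
np.set_printoptions(precision=4,suppress=True)
T=load('top1.png');S=load('side1.png')
def wheel(s,p,c0,im):
    for z in (.012,.025,.04,.056): poly(s,disc(.060),z,p,c0,im,.8)
    poly(s,disc(.060),.056,p,c0,im,1.)
    poly(s,disc(.035),.062,p,c0,im,.6)
def axle(s,p,c0,im):  # R-B : washer 1, rest 0 ; 
    roller(s,p,c0,im)
ori=lambda g:g[...,0]-g[...,2]
sat=lambda g:(g[...,0]-g[...,2])/(g.sum(2)+30)
gr=lambda g:g.mean(2)
for V,n in(([T],'top'),([S],'side')):
    for h in(14,16,20): print(n,h,'washer R-B',fit(roller,V,[.6198,-.0247,0,.066],h,False,ori),'sat',fit(roller,V,[.6198,-.0247,0,.066],h,False,sat))
    for h in(26,30): print(n,h,'wheel',fit(wheel,V,[.6198,-.0247,0,.05],h,False,gr,True))
E
python3 m3.py
```

```text
top 14 washer R-B [ 0.6204 -0.0243  0.1792] sat [ 0.6204 -0.0243  0.1734]
top 16 washer R-B [ 0.6204 -0.0244  0.1884] sat [ 0.6204 -0.0243  0.1889]
top 20 washer R-B [ 0.6204 -0.0244  0.2028] sat [ 0.6204 -0.0243  0.2035]
top 26 wheel [ 0.6197 -0.0216  0.6622]
top 30 wheel [ 0.6196 -0.0216  0.6258]
side 14 washer R-B [ 0.619  -0.0255  0.2528] sat [ 0.619  -0.0255  0.3184]
side 16 washer R-B [ 0.619  -0.0255  0.2455] sat [ 0.619  -0.0255  0.3079]
side 20 washer R-B [ 0.619  -0.0255  0.2418] sat [ 0.619  -0.0255  0.2991]
side 26 wheel [0.5655 0.0304 0.6755]
side 30 wheel [0.5523 0.0344 0.6618]
```

send_rows:
  commands: "43 0 0 -.4 0; 43 0 0 -.6 0; 43 .45 -.26 -.3 0; 43 .9 -.51 0 0; 43 .9 -.51 0 0; 43 .9 -.51 0 0; 43 .9 -.51 0 0; 43 .9 -.51 0 0; 43 .9 -.51 0 0; 43 .9 -.51 0 0; 43 .9 -.51 0 0; 43 .9 -.51 0 0; 43 .9 -.51 0 0; 43 .9 -.51 0 0; 43 .55 -.29 0 0; 42 0 0 0 0; 41 0 0 0 0; 40 0 0 0 0; 39 0 0 0 0; 38 0 0 0 0"

```text
t: 14.88
tcp_pos: [0.6377, -0.0194, 0.1927]
tool_rot: [0.986, 0.167, -0.0, -0.0]
force: [0.3, -0.3, -2.5]
finger_gap: 0.451
gripper_force: 19.5
```

send_rows:
  commands: "37.5 0 0 0 0; 37.5 0 0 0 0; 37.5 0 0 0 0; 37.5 0 0 0 0"

```text
t: 15.22
tcp_pos: [0.6383, -0.0187, 0.1928]
tool_rot: [0.986, 0.167, 0.0, 0.0]
force: [-0.5, -0.0, -1.6]
finger_gap: 0.445
gripper_force: 19.8
```

```bash
python3 -c "
from ro import *
np.set_printoptions(precision=4,suppress=True)
s=snap('side','s8.png'); t=snap('top','t8.png'); goto(.638,-.0181,.192,.336)
p,y=state(); print('s8',rofit(s,p,y,.1067,al0=.35),rofit(s,p,y,.1067,al0=.35,zfree=True))
u,v=w2px(s,[p[0]-.01,p[1],p[2]-.11]).astype(int); im=cv2.imread('pics/s8.png')[v-18:v+18,u-24:u+24]
cv2.imwrite('pics/crop8.png',cv2.resize(im,(800,600),interpolation=cv2.INTER_CUBIC)); print(u,v)
"
```

```text
t 15.32 tcp [638.3 -18.6 192.8] yaw 0.3359 tilt [ 0.0001 -0.    ] F [ 0.  -0.5 -2. ] M [-0.01 -0.03  0.03] gap 37.65 gf 19.806136829993193 -> d(mm) [-0.2 -0.5  0.8] shares [-0.01 -0.03  0.04] spin -0.0
s8 (array([-0.0029, -0.0042,  0.4402,  0.    ,  0.0591]), np.float64(24.814168098687137)) (array([-0.0005, -0.0008,  0.441 , -0.0041,  0.0297]), np.float64(24.7844254203164))
268 198
```

View pics/crop8.png

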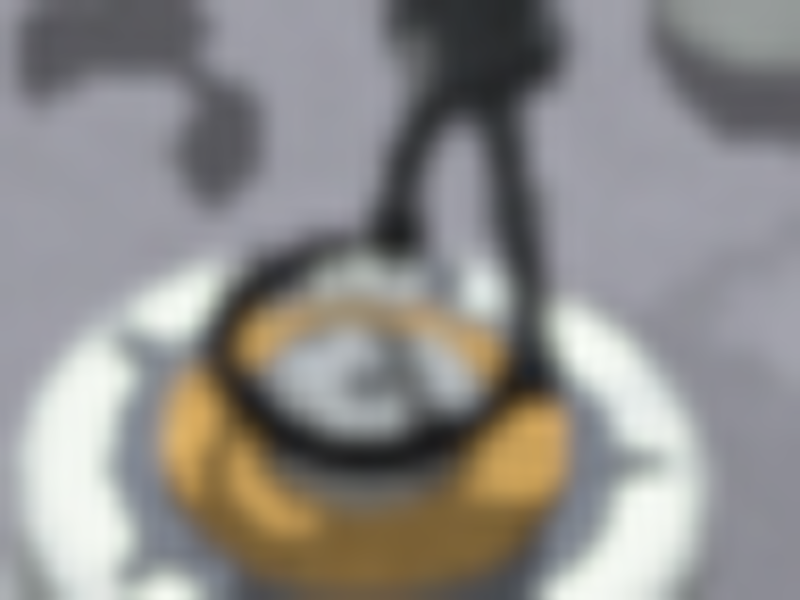

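```bash
cat > m4.py <<'E'
from ro import *
np.set_printoptions(precision=4,suppress=True)
s=load('s8.png'); sc=600/36
f=lambda a,b,z:px2w(s,268-24+(a+.5)/sc-.5,198-18+(b+.5)/sc-.5,z)
for z in(.086,.089,.091):
    A,B=f(397,243,z),f(533,383,z); m=(A+B)/2; d=A-B
    print(z,A,B,'dist',np.linalg.norm(d),'yaw',np.arctan2(d[1],d[0])-np.pi/2,'mid',m)
# ring outline: projected model overlay vs. alpha
# background-composited fit
bg=load('side1.png'); p=np.array([.6383,-.0186,.1928]); yaw=.336
X=np.array([np.cos(yaw),np.sin(yaw)]);Y=np.array([-X[1],X[0]])
h=14; em=p[:2]-X*.002; z0=p[2]-.1067
u,v=w2px(s,[*(em-X*.02),z0]).astype(int); c0=np.array([u-h,v-h]); sl=(slice(v-h,v+h),slice(u-h,u+h))
g=s['pixels'][sl].astype(float); B=bg['pixels'][sl].astype(float)
im=np.zeros((2*h*K,2*h*K),np.float32)
for e in(1,-1):
    for zz in np.arange(.008,.08,.002):
        m=em+Y*e*.02*(1-zz/.07); poly(s,disc(.007,n=20),z0+zz,(m[0],m[1],0),c0,im,1.)
wt=(cv2.resize(im,None,fx=1/K,fy=1/K,interpolation=cv2.INTER_AREA)<.05)
def cost(q,dz):
    m=em+X*q[0]+Y*q[1]; im=np.zeros((2*h*K,2*h*K),np.float32); ropen(s,(m[0],m[1],yaw+q[3],q[2],z0+dz),c0,im)
    M=cv2.GaussianBlur(cv2.resize(im,None,fx=1/K,fy=1/K,interpolation=cv2.INTER_AREA),(0,0),.4)[...,None]
    r=g-(B*(1-M)+25*M); return np.minimum(np.abs(r)[wt],60).mean()
for dz in(-.002,0,.002):
    best=None
    for al in(.3,.38,.45):
        i=np.array([0,0,al,0]); st=np.diag([.002,.002,.06,.05])
        r=minimize(cost,i,args=(dz,),method='Nelder-Mead',options=dict(initial_simplex=np.vstack([i]+[i+d for d in st]),xatol=1e-5,fatol=1e-4,maxiter=500))
        if best is None or r.fun<best.fun:best=r
    print(dz,best.x,best.fun)
E
python3 m4.py
```

```text
0.086 [ 0.629  -0.0024  0.086 ] [ 0.6441 -0.0414  0.086 ] dist 0.041795363947463644 yaw 0.37038555510824756 mid [ 0.6366 -0.0219  0.086 ]
0.089 [ 0.6282 -0.0057  0.089 ] [ 0.6432 -0.0445  0.089 ] dist 0.04164738960317554 yaw 0.370385555108246 mid [ 0.6357 -0.0251  0.089 ]
0.091 [ 0.6276 -0.0079  0.091 ] [ 0.6426 -0.0466  0.091 ] dist 0.04154874004031668 yaw 0.37038555510825 mid [ 0.6351 -0.0273  0.091 ]
-0.002 [-0.0019 -0.002   0.3896  0.0649] 14.93003343202282
0 [-0.0027 -0.0035  0.3632  0.0825] 14.939566140663361
0.002 [-0.0027 -0.0048  0.3865  0.1269] 15.28998233314904
```

```bash
python3 -c "
from h import *
t=load('t8.png');T=load('top1.png')
u,v=w2px(t,[.6197,-.0249,.08]).astype(int);print(u,v)
d=(np.abs(t['pixels'].astype(int)-T['pixels']).mean(2)[v-14:v+15,u-14:u+15]>25).astype(int)
g=t['pixels'].mean(2)[v-14:v+15,u-14:u+15].astype(int)
for r in g: print(' '.join('%3d'%x for x in r))
"
```

```text
251 164
 85  80  79  79  69  60  47  31  27  29  22  24  20  16  23  18  25  19  18  30  22  22  19  36  60 105 158 168 163
 84  86  79  76  76  75  77  79  67  65  47  38  31  22  20  24  21  26  20  22  27  31  60 125 219 234 220 196 169
 81  85  84  80  77  77  78  76  77  78  77  79  70  65  50  39  37  24  26  25  41  90 210 239 239 238 239 228 194
 84  83  86  81  78  79  77  78  77  77  77  78  79  78  80  76  77  71  56  68  67  95 146 220 236 239 239 238 223
 83  82  84  84  81  75  76  77  76  75  76  79  80  81  77  78  78  76  78  79  75  77  81 111 191 231 237 238 238
 86  85  85  84  81  77  77  77  78  78  75  76  74  79  78  76  77  77  80  86  83  86  87  88  95 119 184 228 237
 85  86  85  82  79  83  78  73  75  80  77  77  78  77  78  79  82  87  85  86  85  87  90  88  89  91  89 117 157
 84  86  86  85  83  86  83  83  76  75  80  82  81  83  83  81  81  83  85  86  81  86  89  88  86  91  91  91  92
 67  65  74  77  81  82  81  82  85  84  79  81  79  85  88  86  85  84  83  84  85  88  88  90  91  91  90  91  91
 50  50  53  50  49  51  56  62  70  77  78  79 
[... 1571 characters left out ...]
  30
 69  66  68  68  66  69  65  65  67  65  66  65  66  66  61  61  61  59  61  61  55  53  51  46  44  42  41  33  35
 70  69  67  65  70  69  67  65  68  63  67  65  62  61  65  61  58  59  58  58  58  51  51  49  46  43  46  42  37
 69  66  68  68  67  65  68  65  64  66  63  67  63  64  66  63  59  61  56  58  56  51  52  53  44  45  42  45  36
 68  67  70  66  64  65  69  65  65  65  64  67  62  65  66  61  63  61  58  58  55  52  52  51  47  43  44  43  35
 68  70  66  68  67  66  67  68  65  71  66  62  63  64  64  63  61  60  58  57  58  54  55  49  46  43  42  39  44
 69  67  65  66  66  67  64  67  67  67  66  67  65  64  64  63  61  64  61  55  57  57  52  49  48  43  43  39  45
```

send_rows:
  commands: "37.5 .015 -.045 .2 0; 37.5 0 0 .2 0; 37.5 0 0 .04 0; 37.5 0 0 0 0; 37.5 0 0 0 0; 37.5 0 0 0 0"

```text
t: 15.82
tcp_pos: [0.6384, -0.0175, 0.1839]
tool_rot: [0.986, 0.167, 0.0, -0.0]
force: [-0.3, -0.6, -1.9]
finger_gap: 0.446
gripper_force: 19.8
```

```bash
cat > rb.py <<'E'
from ro import *
np.set_printoptions(precision=4,suppress=True)
def rb(s,p,yaw,zoff,dzs=(-.003,-.002,-.001,0),als=(.3,.38,.45),fixal=None,fixyaw=False,h=14):
    bg=load('side1.png')
    X=np.array([np.cos(yaw),np.sin(yaw)]);Y=np.array([-X[1],X[0]])
    em=p[:2]-X*.002; z0=p[2]-zoff
    u,v=w2px(s,[*(em-X*.02),z0]).astype(int); c0=np.array([u-h,v-h]); sl=(slice(v-h,v+h),slice(u-h,u+h))
    g=s['pixels'][sl].astype(float); B=bg['pixels'][sl].astype(float)
    im=np.zeros((2*h*K,2*h*K),np.float32)
    for e in(1,-1):
        for zz in np.arange(.008,.08,.002):
            m=em+Y*e*.02*(1-zz/.07); poly(s,disc(.007,n=20),z0+zz,(m[0],m[1],0),c0,im,1.)
    wt=(cv2.resize(im,None,fx=1/K,fy=1/K,interpolation=cv2.INTER_AREA)<.05)
    def cost(q,dz):
        al=q[2] if fixal is None else fixal; dy=0 if fixyaw else q[3]
        m=em+X*q[0]+Y*q[1]; im=np.zeros((2*h*K,2*h*K),np.float32); ropen(s,(m[0],m[1],yaw+dy,al,z0+dz),c0,im)
        M=cv2.GaussianBlur(cv2.resize(im,None,fx=1/K,fy=1/K,interpolation=cv2.INTER_AREA),(0,0),.4)[...,None]
        r=g-(B*(1-M)+25*M); return np.minimum(np.abs(r)[wt],60).mean()
    for dz in dzs:
        best=None
        for al in als:
            i=np.array([0,0,al,0]); st=np.diag([.002,.002,.06,.05])
            r=minimize(cost,i,args=(dz,),method='Nelder-Mead',options=dict(initial_simplex=np.vstack([i]+[i+d for d in st]),xatol=1e-5,fatol=1e-4,maxiter=500))
            if best is None or r.fun<best.fun:best=r
        q=best.x; m=em+X*q[0]+Y*q[1]; al=q[2] if fixal is None else fixal
        dy=0 if fixyaw else q[3]; yy=yaw+dy; ax=m-.0176*np.array([np.cos(yy),np.sin(yy)])
        print('dz',dz,'q',q,'cost %.2f'%best.fun,'mid',m,'axle pt',ax)
E
python3 -c "
from rb import *
s=snap('side','s9.png'); goto(.638,-.0181,.182,.336); p,y=state()
rb(s,p,y,.1067); print(); rb(s,p,y,.1067,fixyaw=True)
print('s8');rb(load('s8.png'),np.array([.6383,-.0186,.1928]),.336,.1067,fixyaw=True)"
```

```text
t 15.87 tcp [638.5 -17.5 184. ] yaw 0.3362 tilt [ 0.0003 -0.0001] F [-1.1  1.4 -1.2] M [ 0.04  0.01 -0.05] gap 37.90 gf 19.784665116030737 -> d(mm) [-0.6  0.4  2. ] shares [-0.03  0.02  0.1 ] spin 0.0
dz -0.003 q [-0.0008 -0.001   0.3512  0.0792] cost 16.93 mid [ 0.6361 -0.0194] axle pt [ 0.62   -0.0265]
dz -0.002 q [-0.0014 -0.0019  0.3509  0.0801] cost 16.91 mid [ 0.6359 -0.0204] axle pt [ 0.6198 -0.0275]
dz -0.001 q [-0.002  -0.0028  0.3535  0.0781] cost 16.94 mid [ 0.6356 -0.0215] axle pt [ 0.6195 -0.0286]
dz 0 q [-0.002  -0.0037  0.3665  0.0891] cost 17.03 mid [ 0.6358 -0.0223] axle pt [ 0.6198 -0.0296]

dz -0.003 q [-0.0012 -0.002   0.4176  0.1009] cost 17.28 mid [ 0.6361 -0.0204] axle pt [ 0.6195 -0.0262]
dz -0.002 q [-0.0021 -0.0032  0.4354  0.0917] cost 17.24 mid [ 0.6356 -0.0219] axle pt [ 0.619  -0.0277]
dz -0.001 q [-0.0027 -0.0041  0.4338  0.1613] cost 17.26 mid [ 0.6353 -0.0229] axle pt [ 0.6187 -0.0287]
dz 0 q [-0.0033 -0.005   0.4322  0.1497] cost 17.26 mid [ 0.6351 -0.024 ] axle pt [ 0.6185 -0.0298]
s8
dz -0.003 q [-0.0014 -0.0024  0.4033  0.0861] cost 15.05 mid [ 0.6358 -0.022 ] axle pt [ 0.6192 -0.0278]
dz -0.002 q [-0.002  -0.0033  0.3995  0.0631] cost 15.07 mid [ 0.6357 -0.0231] axle pt [ 0.619  -0.0289]
dz -0.001 q [-0.0023 -0.0043  0.379   0.0935] cost 15.09 mid [ 0.6357 -0.0241] axle pt [ 0.619  -0.0299]
dz 0 q [-0.0029 -0.0051  0.3803  0.1614] cost 15.11 mid [ 0.6353 -0.0251] axle pt [ 0.6187 -0.0309]
```

send_rows:
  commands: "37.5 -.01 -.035 .05 0; 37.5 0 0 .05 0; 37.5 0 0 0 0; 37.5 0 0 0 0"

```text
t: 16.2
tcp_pos: [0.6379, -0.0169, 0.1818]
tool_rot: [0.986, 0.167, -0.0, -0.0]
force: [0.4, 0.4, -1.8]
finger_gap: 0.445
gripper_force: 19.8
```

send_rows:
  commands: "37.5 0 0 .05 0; 37.5 0 0 0 0; 37.5 0 0 0 0"

```text
t: 16.45
tcp_pos: [0.6379, -0.0169, 0.1809]
tool_rot: [0.986, 0.167, -0.0, -0.0]
force: [-1.0, -0.4, -2.2]
finger_gap: 0.441
gripper_force: 19.8
```

send_rows:
  commands: "37.5 0 0 .05 0; 37.5 0 0 0 0; 37.5 0 0 0 0"

```text
t: 16.7
tcp_pos: [0.6378, -0.0169, 0.1798]
tool_rot: [0.986, 0.167, -0.0, -0.0]
force: [1.7, 0.8, -2.2]
finger_gap: 0.443
gripper_force: 19.8
```

send_rows:
  commands: "37.5 0 0 .05 0; 37.5 0 0 0 0; 37.5 0 0 0 0"

```text
t: 16.95
tcp_pos: [0.6378, -0.0169, 0.1788]
tool_rot: [0.986, 0.167, -0.0, -0.0]
force: [0.6, 0.5, -1.7]
finger_gap: 0.446
gripper_force: 19.8
```

send_rows:
  commands: "37.5 0 0 .05 0; 37.5 0 0 0 0; 37.5 0 0 0 0"

```text
t: 17.2
tcp_pos: [0.6379, -0.0169, 0.1778]
tool_rot: [0.986, 0.167, -0.0, -0.0]
force: [0.5, 0.2, -1.9]
finger_gap: 0.441
gripper_force: 19.8
```

```bash
python3 -c "
from h import *
for i in range(4):
  goto(.638,-.0181,.17,.336); cams.snapshot('side')"
```

```text
t 17.20 tcp [637.9 -16.9 177.8] yaw 0.3361 tilt [-0.0002  0.0001] F [ 0.5  0.2 -1.9] M [ 0.03  0.03 -0.03] gap 37.69 gf 19.783132442607894 -> d(mm) [-0.3  1.2  7.8] shares [-0.01  0.06  0.39] spin 0.0
t 17.25 tcp [637.9 -16.9 177.9] yaw 0.3361 tilt [-0.0001  0.    ] F [ 0.2  0.3 -2.6] M [ 0.01  0.03 -0.  ] gap 37.95 gf 19.783410415657272 -> d(mm) [-0.3  1.2  7.9] shares [-0.01  0.06  0.39] spin 0.0
t 17.30 tcp [637.9 -16.9 177.9] yaw 0.3361 tilt [-0. -0.] F [-0.2 -0.3 -2.1] M [-0.    0.01  0.01] gap 38.09 gf 19.7836679858392 -> d(mm) [-0.3  1.1  7.9] shares [-0.02  0.06  0.39] spin 0.0
t 17.35 tcp [637.9 -16.9 177.9] yaw 0.3361 tilt [ 0. -0.] F [ 0.5  0.  -0.7] M [ 0.01 -0.01 -0.  ] gap 37.80 gf 19.783241465001993 -> d(mm) [-0.3  1.2  7.9] shares [-0.02  0.06  0.4 ] spin 0.0
```

send_rows:
  commands: "37.5 0 0 .05 0; 37.5 0 0 0 0; 37.5 0 0 .05 0; 37.5 0 0 0 0; 37.5 0 0 0 0"

```text
t: 17.82
tcp_pos: [0.6378, -0.0169, 0.1758]
tool_rot: [0.986, 0.167, -0.0, -0.0]
force: [1.0, -0.5, -2.6]
finger_gap: 0.444
gripper_force: 19.8
```

send_rows:
  commands: "37.5 0 0 .05 0; 37.5 0 0 0 0; 37.5 0 0 .05 0; 37.5 0 0 0 0; 37.5 0 0 0 0"

```text
t: 18.23
tcp_pos: [0.6379, -0.0169, 0.1738]
tool_rot: [0.986, 0.167, -0.0, -0.0]
force: [-0.5, -0.1, -1.9]
finger_gap: 0.443
gripper_force: 19.8
```

send_rows:
  commands: "37.5 0 0 .05 0; 37.5 0 0 0 0; 37.5 0 0 0 0"

```text
t: 18.48
tcp_pos: [0.6379, -0.0169, 0.1729]
tool_rot: [0.986, 0.167, -0.0, -0.0]
force: [-0.7, -0.4, -2.3]
finger_gap: 0.444
gripper_force: 19.7
```

send_rows:
  commands: "37.5 0 0 .05 0; 37.5 0 0 0 0; 37.5 0 0 .03 0; 37.5 0 0 0 0; 37.5 0 0 0 0"

```text
t: 18.9
tcp_pos: [0.6379, -0.0169, 0.1713]
tool_rot: [0.986, 0.167, 0.0, 0.0]
force: [0.6, -0.5, -0.9]
finger_gap: 0.445
gripper_force: 19.7
```

send_rows:
  commands: "37.5 0 0 .03 0; 37.5 0 0 0 0; 37.5 0 0 0 0"

```text
t: 19.15
tcp_pos: [0.6382, -0.0169, 0.1711]
tool_rot: [0.986, 0.167, 0.0, 0.0]
force: [0.7, -0.4, 0.6]
finger_gap: 0.445
gripper_force: 19.8
```

send_rows:
  commands: "37.5 0 0 .03 0; 37.5 0 0 0 0; 37.5 0 0 0 0"

```text
t: 19.4
tcp_pos: [0.6384, -0.017, 0.1708]
tool_rot: [0.986, 0.167, 0.001, 0.0]
force: [0.3, -0.3, 4.2]
finger_gap: 0.441
gripper_force: 20.2
```

send_rows:
  commands: "38.5 .02 0 0 0; 39.5 .025 0 0.005 0; 40.5 .025 0 .01 0; 40.5 0 0 0 0; 40.5 0 0 0 0"

```text
t: 19.82
tcp_pos: [0.6394, -0.0162, 0.1702]
tool_rot: [0.986, 0.167, 0.0, -0.0]
force: [-0.3, 0.1, 4.9]
finger_gap: 0.471
gripper_force: 16.9
```

```bash
python3 -c "
from h import *
goto(.638,-.0181,.17,.336)"
```

```text
t 19.82 tcp [639.4 -16.2 170.2] yaw 0.3362 tilt [0.0004 0.0003] F [-0.3  0.1  4.9] M [0.28 0.21 0.08] gap 40.21 gf 16.94347465177998 -> d(mm) [-2.   1.3  0.2] shares [-0.1   0.07  0.01] spin 0.0
```

send_rows:
  commands: "41.5 .025 0 0 0; 42.5 .025 0 0 0; 43.5 .025 0 0 0; 43.5 0 0 0 0; 43.5 0 0 0 0"

```text
t: 20.23
tcp_pos: [0.6406, -0.016, 0.1697]
tool_rot: [0.986, 0.167, -0.0, -0.0]
force: [-0.8, 0.8, 4.7]
finger_gap: 0.508
gripper_force: 15.5
```

```bash
python3 -c "
from h import *
goto(.638,-.0181,.17,.336)"
```

```text
t 20.23 tcp [640.6 -16.  169.7] yaw 0.3361 tilt [-0.0003 -0.    ] F [-0.8  0.8  4.7] M [0.17 0.13 0.05] gap 43.40 gf 15.487815829692408 -> d(mm) [-3.1  1.2 -0.3] shares [-0.16  0.06 -0.01] spin 0.0
```

send_rows:
  commands: "44.5 .025 0 0 0; 45.5 .025 0 0 0; 46.5 .025 0 0 0; 46.5 0 0 0 0; 46.5 0 0 0 0"

```text
t: 20.65
tcp_pos: [0.6418, -0.0155, 0.1692]
tool_rot: [0.986, 0.167, -0.0, -0.0]
force: [-0.1, -0.5, 0.3]
finger_gap: 0.544
gripper_force: 13.5
```

```bash
python3 -c "
from h import *
goto(.638,-.0181,.17,.336)"
```

```text
t 20.65 tcp [641.8 -15.5 169.2] yaw 0.3361 tilt [-0.0009  0.0001] F [-0.1 -0.5  0.3] M [0.04 0.   0.02] gap 46.50 gf 13.548496520379558 -> d(mm) [-4.5  1.2 -0.8] shares [-0.22  0.06 -0.04] spin 0.0
```

send_rows:
  commands: "47.5 .025 0 .015 0; 48.5 .025 0 .015 0; 49.5 .025 0 .015 0; 49.5 0 0 0 0; 49.5 0 0 0 0"

```text
t: 21.07
tcp_pos: [0.6433, -0.015, 0.1686]
tool_rot: [0.986, 0.167, -0.0, -0.0]
force: [-0.3, 0.3, -1.0]
finger_gap: 0.581
gripper_force: 9.3
```

```bash
python3 -c "
from h import *
goto(.638,-.0181,.17,.336)"
```

```text
t 21.07 tcp [643.3 -15.  168.6] yaw 0.3362 tilt [-0.0007 -0.    ] F [-0.3  0.3 -1. ] M [ 0.01  0.07 -0.03] gap 49.58 gf 9.275706046100822 -> d(mm) [-6.   1.2 -1.4] shares [-0.3   0.06 -0.07] spin 0.0
```

send_rows:
  commands: "50.5 .025 0 .015 0; 51.5 .025 0 .015 0; 52.3 .01 0 .015 0; 52.3 0 0 0 0; 52.3 0 0 0 0; 52.3 0 0 0 0"

```text
t: 21.57
tcp_pos: [0.6447, -0.0146, 0.1681]
tool_rot: [0.986, 0.167, 0.0, 0.0]
force: [-0.9, 0.8, -1.8]
finger_gap: 0.613
gripper_force: 2.0
```

```bash
python3 -c "
from rb import *
goto(.638,-.0181,.17,.336)
s=snap('side','s10.png');goto(.638,-.0181,.17,.336)
p,y=state()
z=.062
rb(s,p,y,p[2]-z,dzs=(-.001,0,.001),als=(0.02,.1,.2)); rb(s,p,y,p[2]-z,dzs=(0,),fixal=.02,fixyaw=True)
"
```

```text
t 21.57 tcp [644.7 -14.6 168.1] yaw 0.3361 tilt [ 0.0002 -0.    ] F [-0.9  0.8 -1.8] M [ 0.02  0.01 -0.05] gap 52.34 gf 2.0214442536234856 -> d(mm) [-7.5  1.1 -1.9] shares [-0.37  0.06 -0.1 ] spin 0.0
t 21.62 tcp [644.7 -14.6 168.1] yaw 0.3361 tilt [ 0.0002 -0.    ] F [-0.5 -0.  -0.9] M [0.07 0.02 0.01] gap 52.44 gf 2.0232385396957397 -> d(mm) [-7.5  1.1 -1.9] shares [-0.37  0.06 -0.1 ] spin 0.0
dz -0.001 q [-0.0044 -0.0007  0.0423  0.1114] cost 18.45 mid [ 0.6389 -0.0173] axle pt [ 0.623 -0.025]
dz 0 q [-0.0052 -0.0002  0.1042  0.1728] cost 18.36 mid [ 0.638  -0.0171] axle pt [ 0.6226 -0.0257]
dz 0.001 q [-0.0058 -0.0012  0.1097  0.1641] cost 18.40 mid [ 0.6377 -0.0183] axle pt [ 0.6223 -0.0268]
dz 0 q [-0.0051 -0.0039  0.3905  0.1078] cost 18.22 mid [ 0.6392 -0.0206] axle pt [ 0.6226 -0.0264]
```

send_rows:
  commands: "52 0 0 .02 0; 52 0 0 .02 0; 52 0 0 0.02 0; 52 0 0 0 0; 52 0 0 0 0"

```text
t: 22.03
tcp_pos: [0.6451, -0.0146, 0.1674]
tool_rot: [0.986, 0.167, 0.001, 0.0]
force: [-0.3, -0.3, 3.0]
finger_gap: 0.614
gripper_force: 4.1
```

```bash
python3 -c "
from h import *
goto(.638,-.0181,.17,.336)"
```

```text
t 22.03 tcp [645.1 -14.6 167.4] yaw 0.3361 tilt [ 0.0013 -0.0002] F [-0.3 -0.3  3. ] M [0.13 0.06 0.05] gap 52.41 gf 4.080609530210495 -> d(mm) [-7.8  1.  -2.6] shares [-0.39  0.05 -0.13] spin 0.0
```

send_rows:
  commands: "52 0 0 -.03 0; 52 0 0 -.03 0; 52 0 0 -.03 0; 52 0 0 -.03 0; 52 0 0 0 0"

```text
t: 22.45
tcp_pos: [0.6441, -0.0146, 0.1685]
tool_rot: [0.986, 0.167, -0.001, -0.0]
force: [0.6, -0.7, -2.8]
finger_gap: 0.606
gripper_force: 4.5
```

```bash
python3 -c "
from h import *
goto(.638,-.0181,.17,.336)"
```

```text
t 22.45 tcp [644.1 -14.6 168.5] yaw 0.3361 tilt [-0.0015  0.0001] F [ 0.6 -0.7 -2.8] M [0.   0.02 0.03] gap 51.72 gf 4.499012678861618 -> d(mm) [-6.9  1.3 -1.5] shares [-0.35  0.06 -0.07] spin 0.0
```

send_rows:
  commands: "52 0 0 -.03 0; 52 0 0 -.03 0; 52 0 0 -.03 0; 52 0 0 -.03 0; 52 0 0 0 0; 52 0 0 0 0"

```text
t: 22.95
tcp_pos: [0.6448, -0.0145, 0.172]
tool_rot: [0.986, 0.167, 0.0, 0.0]
force: [-0.6, -0.1, -1.2]
finger_gap: 0.609
gripper_force: 8.1
```

```bash
python3 -c "
from h import *
goto(.638,-.0181,.17,.336)"
```

```text
t 22.95 tcp [644.8 -14.5 172. ] yaw 0.3361 tilt [ 0.0007 -0.    ] F [-0.6 -0.1 -1.2] M [ 0.08  0.08 -0.06] gap 52.00 gf 8.063908517360687 -> d(mm) [-7.6  1.1  2. ] shares [-0.38  0.06  0.1 ] spin 0.0
```

send_rows:
  commands: "52 0 0 -.05 0; 52 0 0 -.05 0; 52 0 0 -.05 0; 52 0 0 -.1 0; 52 0 0 -.2 0; 52 0 0 -.4 0; 52 0 0 -.6 0; 52 0 0 -.6 0; 52 0 0 -.4 0; 52 0 0 -.2 0; 52 0 0 0 0; 52 0 0 0 0"

```text
t: 23.95
tcp_pos: [0.6446, -0.0146, 0.225]
tool_rot: [0.986, 0.167, 0.0, 0.0]
force: [-0.6, -0.0, -1.2]
finger_gap: 0.614
gripper_force: 8.4
```

```bash
python3 -c "
from rb import *
s=snap('side','s11.png'); goto(.496,.2075,.2186,.383)
ax=np.array([.619,-.0255])
g=s['pixels'].mean(2)
u,v=w2px(s,[*ax,.066]).astype(int); print(u,v)
for r in g[v-11:v+14,u-16:u+17].astype(int): print(' '.join('%3d'%x for x in r))
p,y=state()
# search ring in roller frame, fake tcp
X=np.array([np.cos(.336),np.sin(.336)])
q=np.array([*(ax+X*(.0244+.002)),.2])
rb(s,q,.336,.2-.062,dzs=(0,.001,.004,.010),als=(.02,.1,.2))
"
```

```text
t 24.00 tcp [644.3 -14.5 224.4] yaw 0.3361 tilt [-0.0006  0.0001] F [ 0.1 -0.8 -0.7] M [-0.03  0.   -0.  ] gap 52.33 gf 8.42120736837387 -> d(mm) [ -66.7 -258.5    6. ] shares [ -3.34 -12.92   0.3 ] spin -0.67
265 204
159 159 160 159 160 160 157 154 156 160 162 164 164 165 166 168 168 167 166 163 162 160 161 161 161 160 160 160 161 162 163 163 163
159 160 158 158 157 158 158 162 166 171 180 186 188 190 196 198 199 199 196 186 172 161 164 165 161 160 160 160 161 162 162 161 163
159 160 160 158 158 162 172 185 195 211 221 225 225 227 230 231 232 232 231 223 193 161 168 186 180 172 166 162 161 161 161 160 162
158 160 161 165 174 192 214 226 231 238 240 238 232 230 230 228 229 232 233 229 195 150 169 220 222 213 196 178 166 162 160 161 162
160 162 170 191 215 230 240 241 239 234 229 221 201 193 191 183 183 191 195 188 152 124 164 230 237 237 231 217 194 174 161 158 161
166 175 190 221 238 242 241 233 222 197 179 165 155 155 161 158 150 147 142 120  91  85 136 196 218 230 237 237 230 211 183 163 157
182 191 190 209 229 232 221 193 171 160 148 138 148 162 174 172 161 153 151 134 113  85  9
[... 2128 characters left out ...]
1 158 221 241 244 242 237
215 226 229 236 243 243 239 225 197 160 111  84  81  80  81  80  80  80  80  80  79  78  76  80  89  99 120 166 226 242 243 237 226
186 212 226 232 239 242 243 242 233 187 131 110 103  96  90  89  89  89  89  90  92  87  79  90 115 130 142 158 197 232 235 227 211
dz 0 q [-0.0019  0.0023  0.1183  0.0963] cost 18.43 mid [ 0.6395 -0.0159] axle pt [ 0.6235 -0.0233]
dz 0.001 q [-0.0024  0.0015  0.0976  0.1007] cost 18.42 mid [ 0.6392 -0.0168] axle pt [ 0.6233 -0.0243]
dz 0.004 q [-0.0033 -0.0013  0.1292  0.1002] cost 18.50 mid [ 0.6394 -0.0198] axle pt [ 0.6235 -0.0272]
dz 0.01 q [-0.0073 -0.0047  0.1917  0.1658] cost 18.40 mid [ 0.6367 -0.0244] axle pt [ 0.6212 -0.0328]
```

```bash
python3 -c "
from ro import *
s=load('s11.png')
X=np.array([np.cos(.336),np.sin(.336)]);Y=np.array([-X[1],X[0]]); ax=np.array([.619,-.0255])
tip=np.array([.6443,-.0145])-.002*X
for e in(1,-1): print('tip',w2px(s,[*(tip+e*Y*.012),.1196]), 'eye exp',w2px(s,[*(ax+X*.0247+e*Y*.012),.067]))
A=px2w(s,269.5,198,.067);B=px2w(s,274.3,205.2,.067);print(A,B,np.linalg.norm(A-B),(A+B)/2-[*ax,.067])
# model compare: composite costs of ring closed around axle at several heights, axle drawn in front
bg=load('side1.png'); h=16;u,v=265,206;c0=np.array([u-h,v-h]);sl=(slice(v-h+6,v+h),slice(u-h,u+h-4))
g=s['pixels'].astype(float)[sl];B=bg['pixels'].astype(float)[sl]
def cost(q,z0):
    im=np.zeros((2*h*K,2*h*K),np.float32); yaw=.336+q[3]
    em=-.0208+.0457*np.cos(q[2]/2)-.0116*np.sin(q[2]/2)
    m=ax+np.array([q[0],q[1]])+em*np.array([np.cos(yaw),np.sin(yaw)])
    ropen(s,(m[0],m[1],yaw,q[2],z0),c0,im)
    if z0<.0685:
        for z in(z0+.005,.0715): poly(s,disc(.020),z,(ax[0],ax[1],0),c0,im,0.)
        poly(s,disc(.018),.0735,(ax[0],ax[1],0),c0,im,0.)
    M=cv2.GaussianBlur(cv2.resize(im,None,fx=1/K,fy=1/K,interpolation=cv2.INTER_AREA),(0,0),.4)[6:,:-4,None]
    return np.minimum(np.abs(g-(B*(1-M)+28*M)),60).mean()
for z0 in(.060,.062,.063,.064,.066,.068,.0735):
    best=min((minimize(cost,[0,0,al,0],args=(z0,),method='Nelder-Mead',options=dict(initial_simplex=np.array([[0,0,al,0],[.002,0,al,0],[0,.002,al,0],[0,0,al+.06,0],[0,0,al,.06]]),maxiter=400)) for al in(.02,.12)),key=lambda r:r.fun)
    print(z0,np.round(best.x,4),round(best.fun,3))
"
```

```text
tip [271.19536999 185.20648754] eye exp [270.48122718 199.44740612]
tip [275.72179123 190.0573643 ] eye exp [274.88215171 204.3466018 ]
[6.36908594e-01 6.16474373e-04 6.70000000e-02] [ 0.64380727 -0.03192401  0.067     ] 0.03326371206873914 [ 2.13579320e-02  9.84623455e-03 -5.55111512e-17]
0.06 [-0.0003  0.001   0.0611  0.0549] 17.796
0.062 [-0.0007 -0.0011  0.0751  0.0727] 17.608
0.063 [-0.0021 -0.0025  0.0448  0.076 ] 17.649
0.064 [-0.0024 -0.0034  0.0538  0.0793] 17.66
0.066 [-0.0014 -0.0054  0.1089  0.1152] 17.861
0.068 [-0.0021 -0.0073  0.1057  0.0989] 17.741
0.0735 [-0.0035 -0.0125  0.1462  0.1138] 20.439
```

send_rows:
  commands: "52 0 0 0 -.67; 52 -.1 -.46 0 0; 52 -.2 -.95 0 0; 52 -.2 -.95 0 0; 52 -.2 -.95 0 0; 52 -.2 -.95 0 0; 52 -.2 -.95 0 0; 52 -.2 -.95 0 0; 52 -.2 -.95 0 0; 52 -.2 -.95 0 0; 52 -.2 -.95 0 0; 52 -.2 -.95 0 0; 52 -.2 -.95 0 0; 52 -.2 -.95 0 0; 52 -.2 -.95 0 0; 52 0 -.2 0 0; 52 0 0 0 0; 52 0 0 0 0; 52 0 0 0 0"

```text
t: 25.58
tcp_pos: [0.4979, 0.2061, 0.2246]
tool_rot: [0.982, 0.19, 0.0, 0.0]
force: [-0.2, -0.6, -1.7]
finger_gap: 0.611
gripper_force: 8.4
```

```bash
python3 -c "
from pin import *
np.set_printoptions(precision=4,suppress=True)
goto(.4962,.2074,.1274,.383)
s=snap('side','s12.png'); a=readout.sense()
print(pinfit(s,load('s1.png') if 0 else load('side1.png'),a['tcp_pos'],.383,.024))
"
```

```text
t 25.58 tcp [497.9 206.1 224.6] yaw 0.3820 tilt [ 0.0005 -0.0003] F [-0.2 -0.6 -1.7] M [0.04 0.   0.03] gap 52.17 gf 8.419846147298813 -> d(mm) [-1.1 -1.9 97.2] shares [-0.06 -0.09  4.86] spin -0.01
(array([ 0.021 , -0.0744, -0.    ,  0.0615]), np.float64(44.06792949402768))
```

send_rows:
  commands: "52 -.055 -.095 .3 0; 52 0 0 .6 0; 52 0 0 .6 0; 52 0 0 .4 0; 52 0 0 .3 0; 52 0 0 .3 0; 52 0 0 .2 0; 52 0 0 0 0; 52 0 0 0 0"

```text
t: 26.38
tcp_pos: [0.4957, 0.208, 0.1706]
tool_rot: [0.982, 0.19, 0.0, -0.0]
force: [-0.1, -0.3, -1.4]
finger_gap: 0.606
gripper_force: 8.4
```

```bash
python3 -c "
from h import *
goto(.4962,.2074,.1274,.383)"
```

```text
t 26.38 tcp [495.7 208.  170.6] yaw 0.3827 tilt [0. 0.] F [-0.1 -0.3 -1.4] M [-0.   -0.    0.02] gap 51.76 gf 8.421082645654678 -> d(mm) [ 0.2  0.7 43.2] shares [0.01 0.03 2.16] spin -0.0
```

Tips are ~15 mm into the slot with no contact; continue down.

send_rows:
  commands: "52 .01 .03 .3 0; 52 0 0 .3 0; 52 0 0 .3 0; 52 0 0 .3 0; 52 0 0 .3 0; 52 0 0 .2 0; 52 0 0 .2 0; 52 0 0 0 0; 52 0 0 0 0"

```text
t: 27.13
tcp_pos: [0.4959, 0.2075, 0.1323]
tool_rot: [0.982, 0.19, -0.0, -0.0]
force: [0.6, -0.4, -2.6]
finger_gap: 0.613
gripper_force: 8.4
```

```bash
python3 -c "
from h import *
goto(.4962,.2074,.1274,.383)"
```

```text
t 27.13 tcp [495.9 207.5 132.3] yaw 0.3829 tilt [-0.0005 -0.0001] F [ 0.6 -0.4 -2.6] M [ 0.03 -0.01 -0.03] gap 52.31 gf 8.42105358839035 -> d(mm) [0.3 0.2 4.9] shares [0.01 0.01 0.25] spin -0.0
```

send_rows:
  commands: "52 .01 0 .1 0; 52 0 0 .06 0; 52 0 0 .04 0; 52 0 0 0 0; 52 0 0 0 0"

```text
t: 27.55
tcp_pos: [0.4962, 0.2075, 0.1287]
tool_rot: [0.982, 0.19, 0.0, -0.0]
force: [-1.1, -0.1, -1.0]
finger_gap: 0.606
gripper_force: 8.4
```

send_rows:
  commands: "52 0 0 .03 0; 52 0 0 .03 0; 52 0 0 0 0; 52 0 0 0 0"

```text
t: 27.88
tcp_pos: [0.4963, 0.2076, 0.1276]
tool_rot: [0.982, 0.19, 0.0, -0.0]
force: [0.1, 1.0, 0.9]
finger_gap: 0.61
gripper_force: 9.0
```

send_rows:
  commands: "53 0 0 0.01 0; 54 0 0 0 0; 55 0 0 0 0; 57 0 0 0 0; 60 0 0 0 0; 66 0 0 0 0; 75 0 0 0 0; 85 0 0 0 0; 85 0 0 0 0; 85 0 0 0 0; 85 0 0 0 0; 85 0 0 0 0; 85 0 0 0 0; 85 0 0 0 0"

```text
t: 29.05
tcp_pos: [0.4962, 0.2076, 0.1272]
tool_rot: [0.982, 0.19, 0.0, -0.0]
force: [0.9, -0.4, -0.0]
finger_gap: 0.997
gripper_force: 0.0
```

```bash
python3 -c "
from h import *
goto(.4962,.2074,.2274,.383)"
```

```text
t 29.05 tcp [496.2 207.6 127.2] yaw 0.3828 tilt [0. 0.] F [ 0.9 -0.4 -0. ] M [-0.    0.01 -0.01] gap 85.16 gf 0.0 -> d(mm) [-0.000e+00  1.000e-01 -1.002e+02] shares [-0.    0.01 -5.01] spin -0.0
```

send_rows:
  commands: "85 0 0 -.3 0; 85 0 0 -.7 0; 85 0 0 -1 0; 85 0 0 -1 0; 85 0 0 -1 0; 85 0 0 -.8 0; 85 0 0 -.4 0; 85 -.4 .5 0 0; 85 -.77 .97 0 0; 85 -.77 .97 0 0; 85 -.77 .97 0 0; 85 -.77 .97 0 0; 85 -.77 .97 0 0; 85 -.77 .97 0 0; 85 -.77 .97 0 0; 85 -.77 .97 0 0; 85 -.77 .97 0 0; 85 -.77 .97 0 0; 85 -.77 .97 0 0; 85 -.77 .97 0 0"

```text
t: 30.72
tcp_pos: [0.406, -0.0907, 0.2302]
tool_rot: [0.982, 0.19, -0.001, -0.001]
force: [-0.6, -0.0, -0.0]
finger_gap: 0.995
gripper_force: 0.0
```

send_rows:
  commands: "85 -.77 .97 0 0; 85 -.77 .97 0 0; 85 -.77 .97 0 0; 85 -.77 .97 0 0; 85 -.77 .97 0 0; 85 -.77 .97 0 0; 85 -.77 .97 0 0; 85 -.77 .97 0 0; 85 -.77 .97 0 0; 85 -.77 .97 0 0; 85 -.77 .97 0 0; 85 -.77 .97 0 0; 85 -.77 .97 0 0; 85 -.77 .97 0 0; 85 -.77 .97 0 0; 85 -.77 .97 0 0; 85 -.4 .5 0 0; 85 0 0 0 0; 85 0 0 0 0"

```text
t: 32.3
tcp_pos: [0.2909, -0.4809, 0.2302]
tool_rot: [0.982, 0.19, -0.0, -0.002]
force: [0.1, 0.6, 0.2]
finger_gap: 0.994
gripper_force: 0.0
```

```bash
cat > m5.py <<'E'
from ro import *
np.set_printoptions(precision=4,suppress=True)
s=snap('side','s13.png');t=snap('top','t13.png'); goto(.25,-.573,.239,.41)
def run(s,bg,ax,z0):
    h=14;u,v=np.round(w2px(s,[*(ax+[.005,.002]),.066])).astype(int);c0=np.array([u-h,v-h]);sl=(slice(v-h,v+h),slice(u-h,u+h))
    g=s['pixels'].astype(float)[sl];B=bg['pixels'].astype(float)[sl]
    def cost(q):
        im=np.zeros((2*h*K,2*h*K),np.float32); yaw=.336+q[3]
        em=-.0208+.0457*np.cos(q[2]/2)-.0116*np.sin(q[2]/2)
        m=ax+np.array([q[0],q[1]])+em*np.array([np.cos(yaw),np.sin(yaw)])
        ropen(s,(m[0],m[1],yaw,q[2],z0),c0,im)
        for z in(z0+.005,.0715): poly(s,disc(.020),z,(ax[0],ax[1],0),c0,im,0.)
        poly(s,disc(.018),.0735,(ax[0],ax[1],0),c0,im,0.)
        M=cv2.GaussianBlur(cv2.resize(im,None,fx=1/K,fy=1/K,interpolation=cv2.INTER_AREA),(0,0),.4)[...,None]
        return np.minimum(np.abs(g-(B*(1-M)+28*M)),60).mean()
    best=min((minimize(cost,[0,0,al,0],method='Nelder-Mead',options=dict(initial_simplex=np.array([[0,0,al,0],[.002,0,al,0],[0,.002,al,0],[0,0,al+.06,0],[0,0,al,.06]]),maxiter=400)) for al in(.02,.12)),key=lambda r:r.fun)
    return best.x,round(best.fun,3)
T=load('top1.png');S=load('side1.png')
for z0 in(.062,.063,.066,.070): print(z0,'top',run(t,T,np.array([.6204,-.0244]),z0),'side',run(s,S,np.array([.619,-.0255]),z0))
for n,A,B in(('top',t,T),('side',s,S)):
    d=np.abs(A['pixels'].astype(int)-B['pixels']).mean(2)
    m=(d>30).astype(np.uint8); k,l,st,ce=cv2.connectedComponentsWithStats(m)
    print(n,[(st[i,:5].tolist()) for i in range(1,k) if st[i,4]>=4])
E
python3 m5.py
```

```text
t 32.40 tcp [ 291.7 -479.9  230.6] yaw 0.3835 tilt [-0.0007  0.0029] F [1.5 0.7 0.1] M [ 0.01  0.02 -0.02] gap 85.19 gf 0.0 -> d(mm) [-73.5  70.7  -8.7] shares [-3.67  3.54 -0.43] spin -0.38
0.062 top (array([-0.0027, -0.0012,  0.0609,  0.026 ]), np.float64(5.683)) side (array([-0.0012,  0.0001,  0.105 ,  0.0675]), np.float64(5.306))
0.063 top (array([-0.0026, -0.0015,  0.0978,  0.0126]), np.float64(5.819)) side (array([-0.0016, -0.0009,  0.0933,  0.052 ]), np.float64(5.192))
0.066 top (array([-0.0034, -0.0013,  0.0632,  0.0378]), np.float64(5.71)) side (array([-0.0024, -0.0044,  0.0884,  0.0727]), np.float64(5.3))
0.07 top (array([-0.0041, -0.0012,  0.0575,  0.0367]), np.float64(5.756)) side (array([-0.0034, -0.0083,  0.0926,  0.0489]), np.float64(5.411))
top [[243, 155, 18, 20, 121], [156, 195, 32, 16, 84], [166, 207, 5, 5, 10], [176, 206, 2, 4, 5], [183, 206, 7, 3, 11], [171, 208, 4, 2, 5], [171, 213, 4, 1, 4], [305, 215, 17, 20, 153], [466, 262, 46, 85, 1778], [237, 266, 226, 68, 3167], [474, 275, 4, 1, 4], [289, 286, 223, 98, 5416], [224, 293, 12, 2, 15], [273, 298, 3, 2, 4], [2
[... 567 characters left out ...]
4], [0, 31, 1, 4, 4], [2, 35, 2, 4, 4], [2, 41, 9, 23, 81], [62, 45, 4, 10, 15], [65, 57, 2, 3, 4], [54, 60, 11, 35, 176], [0, 85, 47, 59, 1327], [12, 95, 149, 289, 17925], [34, 105, 23, 18, 148], [54, 109, 16, 19, 204], [46, 128, 6, 4, 13], [13, 130, 4, 1, 4], [16, 131, 6, 2, 7], [205, 133, 9, 25, 89], [215, 139, 4, 21, 43], [0, 142, 18, 17, 100], [20, 142, 3, 3, 8], [49, 143, 23, 15, 212], [4, 145, 31, 26, 368], [212, 161, 7, 7, 21], [0, 167, 6, 33, 112], [40, 184, 9, 10, 16], [268, 198, 4, 3, 9], [8, 201, 12, 5, 50], [257, 200, 20, 13, 98], [0, 203, 18, 67, 555], [0, 204, 5, 20, 61], [256, 220, 8, 4, 20], [18, 258, 2, 3, 6], [206, 270, 23, 18, 206], [0, 301, 9, 3, 18], [96, 339, 4, 3, 5]]
```

```bash
cat > m6.py <<'E'
from ro import *
np.set_printoptions(precision=2,suppress=True)
for n,b,ax in(('t13','top1',np.array([.6204,-.0244])),('s13','side1',np.array([.619,-.0255]))):
    s=load(n+'.png');bg=load(b+'.png')
    X=np.array([np.cos(.336),np.sin(.336)]);Y=np.array([-X[1],X[0]])
    u,v=np.round(w2px(s,[*ax,.067])).astype(int)
    print(n,'win origin',u-12,v-12,'axle',w2px(s,[*ax,.0735])-[u-12,v-12],'back outer',w2px(s,[*(ax-X*.0208),.067])-[u-12,v-12])
    for e in(1,-1): print(' eye',w2px(s,[*(ax+X*.0247+e*Y*.012),.067])-[u-12,v-12])
    sl=(slice(v-12,v+13),slice(u-12,u+13))
    r=100*s['pixels'][sl].mean(2)/bg['pixels'][sl].mean(2)
    for k,x in enumerate(r.astype(int)): print('%2d|'%k,' '.join('%3d'%q for q in x))
E
python3 m6.py
```

```text
t13 win origin 240 153 axle [11.64 11.21] back outer [13.77 18.26]
 eye [5.09 5.02]
 eye [12.82  2.59]
 0| 100 100 101 100 100 101 100 102 100 100  98  99 100  98 101 102 100  99 101 101 100 100 100 100 100
 1| 100 100  98 100 102 100 101  98 101 102 101  98  98  86  89 102 101 101  99 101 102 100  99 101 100
 2| 101 102 101  98  98 100 101 101 100 102 102  91  55  23  22  75  99  99 100 100  98 101 101 101 100
 3| 101  97 101 101  99  99  98 101 101 102 100  79  47  46  45  39  79  99 101 102 101 100 101 101 100
 4| 100  95 100 100  79  72  90 100  99  99 103  74  40  46  40  42  52  86 100  98  98 102 101  98 100
 5|  98 100  98  69  31  23  49  86 102 101 101 102  90  84  70  45  51  85 100 101  99 101 101  99 101
 6|  99  99  89  55  46  70  53  65  94 100 101 102 101 100 102  79  42  36  82  99 102 104 100 101  99
 7| 102  99 100  67  33  51  69  89 100 100 100  99  99 100 100  99  97  57  65  92  98  99 101 102 100
 8| 101  99 100  87  55  47  90 100  98 101 100 100 100 100  98 102 100  89  41  80  97 101  99 102  99
 9| 100 101  98  88  55  75  97  99 100 101 101  99 100  99 1
[... 3607 characters left out ...]
  98  77  52  43  46  45  44  44  46  52  54  59  79  94 100 100 100 100 100
19|  99 100  98 100 106 112 111  97  78  71  71  71  71  71  71  75  75  81  93 100 100 101 100 100 100
20|  99 100 100 102 108 115 114 109  97  94  94  94  94  95  94  95  94  95  99 101 100  98  99  99  99
21|  99  99 100 103 109 112 115 113 108 101 100 100 100 100 101 100 100 100 101 100 101  99 100 100  99
22| 100 100 101 105 110 111 112 111 110 103  99  99  99 100 100 100 100  99  99  99 100 100 100  99 100
23| 100 100 100 107 110 111 111 111 109 105  99  99 100 100  99  99 100 100 100 100 100 100 100 100 100
24| 100 100 101 104 106 110 111 110 109 108 102  99 100  99 100 100 100  99  99  99  99 100  99 100 100
```

```bash
cat > m7.py <<'E'
from ro import *
np.set_printoptions(precision=4,suppress=True)
def run(views,c,yaw0,axle,z0,two=False,h=14,tilt=False):
    # params dx,dy,al,dyaw,(dz eye a, dz eye b via tilt about X: roll)
    D=[]
    for s,bg in views:
        u,v=np.round(w2px(s,[*(c+[.005,.002]),z0+.004])).astype(int); sl=(slice(v-h,v+h),slice(u-h,u+h))
        D.append((s,np.array([u-h,v-h]),s['pixels'].astype(float)[sl],bg['pixels'].astype(float)[sl]))
    def cost(q):
        tot=0
        for s,c0,g,B in D:
            im=np.zeros((2*h*K,2*h*K),np.float32); yaw=yaw0+q[3]
            em=-.0208+.0457*np.cos(q[2]/2)-.0116*np.sin(q[2]/2)
            m=c+np.array([q[0],q[1]])+em*np.array([np.cos(yaw),np.sin(yaw)])
            ropen(s,(m[0],m[1],yaw,q[2],z0+q[4]),c0,im)
            if axle:
                for z in(z0+q[4]+.005,.0715): poly(s,disc(.020),z,(c[0],c[1],0),c0,im,0.)
                poly(s,disc(.018),.0735,(c[0],c[1],0),c0,im,0.)
            M=cv2.GaussianBlur(cv2.resize(im,None,fx=1/K,fy=1/K,interpolation=cv2.INTER_AREA),(0,0),.4)[...,None]
            tot+=np.minimum(np.abs(g-(B*(1-M)+28*M)),60).mean()
        return tot
    st=np.diag([.002,.002,.06,.06,.002])
    r=min((minimize(cost,[0,0,a,0,0],method='Nelder-Mead',options=dict(initial_simplex=np.vstack([np.array([0,0,a,0,0.])]+[np.array([0,0,a,0,0.])+d for d in st]),maxiter=500)) for a in(.02,.12)),key=lambda r:r.fun)
    return r.x,round(r.fun,3)
T,S,t,s=[load(n+'.png') for n in('top1','side1','t13','s13')]
c=np.array([.4483,-.2162])
print('tray top',run([(T,t)],c,.336,0,.004)); print('tray side',run([(S,s)],c,.336,0,.004)); print('tray both',run([(T,t),(S,s)],c,.336,0,.004))
c=np.array([.6197,-.025])
print('axle top',run([(t,T)],c,.336,1,.062)); print('axle side',run([(s,S)],c,.336,1,.062)); print('axle both',run([(t,T),(s,S)],c,.336,1,.062))
E
python3 m7.py
```

```text
tray top (array([-0.0002,  0.0003,  0.0176, -0.0115,  0.0015]), np.float64(8.856))
tray side (array([-0.0001, -0.0006,  0.0358,  0.0049,  0.0005]), np.float64(10.682))
tray both (array([ 0.    , -0.0001,  0.0301,  0.0089, -0.0001]), np.float64(19.651))
axle top (array([-0.0022, -0.0007,  0.0677,  0.0391,  0.0024]), np.float64(6.019))
axle side (array([-0.0022, -0.0011,  0.1004,  0.0578,  0.0007]), np.float64(5.044))
axle both (array([-0.0021, -0.0007,  0.0604,  0.0309,  0.0002]), np.float64(11.201))
```

```bash
cat > m8.py <<'E'
import ro, fit
from m7 import *
# horseshoe: arc from 60 deg, neck (6 wide) to eye
def mk(f0):
    a0=np.linspace(np.radians(f0),np.pi,50); d=np.c_[np.cos(a0),np.sin(a0)]
    e=np.array([.0249,.0116]); p=d[0]*.0208; n=(e-p)/np.linalg.norm(e-p); n=np.array([-n[1],n[0]])*.003
    return [np.r_[d*.0238,d[::-1]*.0178],np.array([p+n,e+n,e-n,p-n])]
def setshape(f0):
    H=mk(f0)
    def ropen2(s,p,c0,im):
        x,y,yaw,al,z0=p; em=-.0208+.0457*np.cos(al/2)-.0116*np.sin(al/2)
        cx,cy=x-em*np.cos(yaw),y-em*np.sin(yaw); c,n=np.cos(al/2),np.sin(al/2)
        for e in(1,-1):
            Q=lambda P:((P-[-.0208,0])@np.array([[c,n],[-n,c]])+[-.0208,0])*[1,e]
            for z in(0,.0025,.005):
                for P in H+[fit.disc(.006,.0249,.0116)]: fit.poly(s,Q(P),z0+z,(cx,cy,yaw),c0,im,1.)
            fit.poly(s,Q(fit.disc(.003,.0249,.0116)),z0+.005,(cx,cy,yaw),c0,im,.6)
    globals()['ropen']=ropen2; import m7; m7.ropen=ropen2
for f0 in(62,50,40):
    setshape(f0); print('arc from',f0)
    c=np.array([.4483,-.2162])
    print(' tray top',run([(T,t)],c,.336,0,.004),'side',run([(S,s)],c,.336,0,.004))
    c=np.array([.6197,-.025])
    print(' axle top',run([(t,T)],c,.336,1,.062),'side',run([(s,S)],c,.336,1,.062),'both',run([(t,T),(s,S)],c,.336,1,.062))
E
python3 m8.py | grep -v '^tray\|^axle'
```

```text
arc from 62Traceback (most recent call last):
  File "m8.py", line 22, in <module>
    print(' tray top',run([(T,t)],c,.336,0,.004),'side',run([(S,s)],c,.336,0,.004))
                      ~~~^^^^^^^^^^^^^^^^^^^^^^^
  File "m7.py", line 23, in run
    r=min((minimize(cost,[0,0,a,0,0],method='Nelder-Mead',options=dict(initial_simplex=np.vstack([np.array([0,0,a,0,0.])]+[np.array([0,0,a,0,0.])+d for d in st]),maxiter=500)) for a in(.02,.12)),key=lambda r:r.fun)
  File "m7.py", line 23, in <genexpr>
    r=min((minimize(cost,[0,0,a,0,0],method='Nelder-Mead',options=dict(initial_simplex=np.vstack([np.array([0,0,a,0,0.])]+[np.array([0,0,a,0,0.])+d for d in st]),maxiter=500)) for a in(.02,.12)),key=lambda r:r.fun)
           ~~~~~~~~^^^^^^^^^^^^^^^^^^^^^^^^^^^^^^^^^^^^^^^^^^^^^^^^^^^^^^^^^^^^^^^^^^^^^^^^^^^^^^^^^^^^^^^^^^^^^^^^^^^^^^^^^^^^^^^^^^^^^^^^^^^^^^^^^^^^^^^^^^^^^^^^^^^^^^^^^^^^
    res = _minimize_neldermead(fun, x0, args, callback, bounds=bounds,
                               **options)
    fsim[k] = func(sim[k])
              ~~~~^^^^^^^^
    fx = function(np.copy(x), *(wrapper_args + args))
  File "m7.py", line 15, in cost
    ropen(s,(m[0],m[1],yaw,q[2],z0+q[4]),c0,im)
    ~~~~~^^^^^^^^^^^^^^^^^^^^^^^^^^^^^^^^^^^^^^
  File "m8.py", line 16, in ropen2
    for P in H+[fit.disc(.006,.0249,.0116)]: fit.poly(s,Q(P),z0+z,(cx,cy,yaw),c0,im,1.)
                ^^^^^^^^
AttributeError: 'function' object has no attribute 'disc'
```

```bash
sed -i 's/^import ro, fit$/import ro/; s/fit\.disc/disc/g; s/fit\.poly/poly/g' m8.py; python3 m8.py | grep -v '^tray\|^axle'
```

```text
arc from 62
 tray top (array([-0.0002,  0.0001,  0.0137,  0.0023,  0.0005]), np.float64(7.923)) side (array([-0.    , -0.0005,  0.0243,  0.0175,  0.0001]), np.float64(10.418))
 axle top (array([-0.0022, -0.0006,  0.0642,  0.0276,  0.0009]), np.float64(5.58)) side (array([-0.0018, -0.0001,  0.1138,  0.0631,  0.0002]), np.float64(4.953)) both (array([-0.0021, -0.0006,  0.0619,  0.0262,  0.0003]), np.float64(10.59))
arc from 50
 tray top (array([-0.0002,  0.0001,  0.0139, -0.0003,  0.0005]), np.float64(8.182)) side (array([ 0.    , -0.    ,  0.0272,  0.0163, -0.0003]), np.float64(10.363))
 axle top (array([-0.0022, -0.0007,  0.0695,  0.0349,  0.0016]), np.float64(5.575)) side (array([-0.002 , -0.0009,  0.0978,  0.0669,  0.0006]), np.float64(4.926)) both (array([-0.0018, -0.0008,  0.0658,  0.0413,  0.0004]), np.float64(10.668))
arc from 40
 tray top (array([-0.0004,  0.0007,  0.0038, -0.0062,  0.0044]), np.float64(8.267)) side (array([-0.    , -0.0003,  0.0341,  0.007 ,  0.0003]), np.float64(10.37))
 axle top (array([-0.0023, -0.0006,  0.0642,  0.0315,  0.0015]), np.float64(5.635)) side (array([-0.0021, -0.0012,  0.0991,  0.0674,  0.0008]), np.float64(4.938)) both (array([-0.0017, -0.0009,  0.0679,  0.0393,  0.0003]), np.float64(10.767))
```

send_rows:
  commands: "60 .5 -.35 0 0; 30 .95 -.66 0 0; 0 .95 -.66 0 0; 0 .95 -.66 0 0; 0 .95 -.66 0 0; 0 .95 -.66 0 0; 0 .95 -.66 0 0; 0 .95 -.66 0 0; 0 .95 -.66 0 0; 0 .95 -.66 0 0; 0 .95 -.66 0 0; 0 .95 -.66 0 0; 0 .95 -.66 0 0; 0 .95 -.66 0 0; 0 .95 -.66 0 0; 0 .95 -.66 0 0; 0 .95 -.66 0 0; 0 .95 -.66 0 0; 0 .95 -.66 0 0; 0 .95 -.66 0 0"
  grip_force: 20

```text
t: 34.07
tcp_pos: [0.5391, -0.1008, 0.2314]
tool_rot: [0.982, 0.191, -0.0, -0.0]
force: [-0.5, -0.2, -0.1]
finger_gap: 0.001
gripper_force: 0.0
```

send_rows:
  commands: "0 .95 -.66 0 0; 0 .95 -.66 0 0; 0 .5 -.4 0 0; 0 0 0 .5 0; 0 0 0 1 0; 0 0 0 1 0; 0 0 0 1 0; 0 0 0 1 0; 0 0 0 .5 0; 0 0 0 0 0; 0 0 0 0 0; 0 0 0 0 0"

```text
t: 35.07
tcp_pos: [0.5717, -0.0548, 0.132]
tool_rot: [0.982, 0.19, 0.001, 0.0]
force: [-0.9, -0.1, 0.6]
finger_gap: 0.0
gripper_force: 0.0
```

```bash
python3 -c "
from h import *
goto(.578,-.0418,.0725,.383)"
```

```text
t 35.07 tcp [571.7 -54.8 132. ] yaw 0.3826 tilt [ 0.0014 -0.0005] F [-0.9 -0.1  0.6] M [-0.    0.02  0.02] gap 0.04 gf 0.0 -> d(mm) [10.6 -9.7 59.5] shares [ 0.53 -0.49  2.98] spin -0.01
```

send_rows:
  commands: "0 .4 -.49 0 0; 0 0 0 .8 0; 0 0 0 .8 0; 0 0 0 .6 0; 0 0 0 .4 0; 0 0 0 .2 0; 0 0 0 .1 0; 0 0 0 0 0; 0 0 0 0 0; 0 0 0 0 0"

```text
t: 35.9
tcp_pos: [0.5755, -0.0424, 0.0738]
tool_rot: [0.982, 0.19, 0.001, 0.0]
force: [0.5, 0.6, 0.1]
finger_gap: -0.003
gripper_force: 0.0
```

```bash
python3 -c "
from h import *
s=snap('side','s14.png')
goto(.578,-.0418,.0725,.383)"
```

```text
t 35.95 tcp [575.5 -42.4  73.8] yaw 0.3827 tilt [ 0.0012 -0.0003] F [-0.6 -0.9  0.4] M [-0.05 -0.03  0.01] gap 0.06 gf 0.0 -> d(mm) [2.6 0.4 1.3] shares [0.13 0.02 0.07] spin -0.0
```

send_rows:
  commands: "0 .1 0 .06 0; 0 .15 0 0 0; 0 .15 0 0 0; 0 0 0 0 0; 0 0 0 0 0"

```text
t: 36.37
tcp_pos: [0.5828, -0.0392, 0.0721]
tool_rot: [0.982, 0.19, 0.0, 0.0]
force: [0.1, 0.1, -0.7]
finger_gap: -0.0
gripper_force: 0.0
```

send_rows:
  commands: "0 .04 0 0 0; 0 .04 0 0 0; 0 0 0 0 0; 0 0 0 0 0"

```text
t: 36.7
tcp_pos: [0.5839, -0.0387, 0.072]
tool_rot: [0.982, 0.19, -0.0, -0.0]
force: [0.2, 0.2, -0.3]
finger_gap: -0.001
gripper_force: 0.0
```

send_rows:
  commands: "0 .025 0 0 0; 0 .025 0 0 0; 0 0 0 0 0; 0 0 0 0 0"

```text
t: 37.03
tcp_pos: [0.5849, -0.0383, 0.072]
tool_rot: [0.982, 0.19, -0.0, 0.0]
force: [0.5, 0.5, 0.4]
finger_gap: -0.0
gripper_force: 0.0
```

send_rows:
  commands: "0 .025 0 0 0; 0 .025 0 0 0; 0 0 0 0 0; 0 0 0 0 0"

```text
t: 37.37
tcp_pos: [0.5858, -0.0379, 0.072]
tool_rot: [0.982, 0.19, 0.0, 0.0]
force: [-0.2, 0.3, 0.2]
finger_gap: -0.003
gripper_force: 0.0
```

send_rows:
  commands: "0 .025 0 0 0; 0 .0 0 0 0; 0 0 0 0 0; 0 0 0 0 0"

```text
t: 37.7
tcp_pos: [0.5863, -0.0378, 0.072]
tool_rot: [0.982, 0.19, 0.0, 0.0]
force: [-1.2, 0.7, 0.7]
finger_gap: 0.001
gripper_force: 0.0
```

send_rows:
  commands: "0 .025 0 0 0; 0 .0 0 0 0; 0 0 0 0 0; 0 0 0 0 0"

```text
t: 38.03
tcp_pos: [0.5867, -0.0375, 0.072]
tool_rot: [0.982, 0.19, -0.0, -0.0]
force: [-0.2, 0.0, 0.7]
finger_gap: -0.001
gripper_force: 0.0
```

```bash
python3 -c "
from h import *
s=snap('side','s15.png')
goto(.6197,-.025,.072,.383)"
```

```text
t 38.08 tcp [586.7 -37.5  72. ] yaw 0.3828 tilt [0. 0.] F [ 0.3 -0.1 -0.1] M [ 0.04 -0.03  0.07] gap 0.20 gf 0.0 -> d(mm) [35.3  0.7  0. ] shares [1.76 0.03 0.  ] spin -0.0
```

send_rows:
  commands: "0 .025 0 0 0; 0 .0 0 0 0; 0 0 0 0 0; 0 0 0 0 0"

```text
t: 38.42
tcp_pos: [0.5872, -0.0374, 0.072]
tool_rot: [0.982, 0.19, 0.0, -0.0]
force: [0.6, 0.2, 0.8]
finger_gap: 0.002
gripper_force: 0.0
```

send_rows:
  commands: "0 .025 0 0 0; 0 .0 0 0 0; 0 0 0 0 0; 0 0 0 0 0"

```text
t: 38.75
tcp_pos: [0.5876, -0.0372, 0.072]
tool_rot: [0.982, 0.19, -0.0, -0.0]
force: [0.1, -0.4, 0.2]
finger_gap: 0.006
gripper_force: 0.0
```

```bash
python3 -c "
from h import *
goto(.6197,-.025,.072,.383)
for i in range(3): cams.snapshot('side'); goto(.6197,-.025,.072,.383)
"
```

```text
t 38.75 tcp [587.6 -37.2  72. ] yaw 0.3829 tilt [-0.  0.] F [ 0.1 -0.4  0.2] M [ 0.   -0.01 -0.02] gap 0.48 gf 0.0 -> d(mm) [34.3  0.7 -0. ] shares [ 1.71  0.03 -0.  ] spin -0.0
t 38.80 tcp [587.6 -37.2  72. ] yaw 0.3829 tilt [-0.0001  0.    ] F [ 0.5 -0.6  0.1] M [-0.02 -0.05  0.03] gap -0.15 gf 0.0 -> d(mm) [34.3  0.7 -0. ] shares [ 1.72  0.03 -0.  ] spin -0.0
t 38.85 tcp [587.6 -37.2  72. ] yaw 0.3829 tilt [-0.  0.] F [ 0.2  0.1 -0.5] M [ 0.01 -0.01  0.  ] gap -0.14 gf 0.0 -> d(mm) [34.3  0.7  0. ] shares [1.71 0.03 0.  ] spin -0.0
t 38.90 tcp [587.6 -37.2  72. ] yaw 0.3829 tilt [0. 0.] F [ 0.1 -0.1  0.5] M [ 0.06  0.04 -0.02] gap -0.15 gf 0.0 -> d(mm) [34.3  0.7  0. ] shares [1.71 0.03 0.  ] spin -0.0
```

send_rows:
  commands: "0 .025 0 0 0; 0 .0 0 0 0; 0 0 0 0 0; 0 0 0 0 0"

```text
t: 39.23
tcp_pos: [0.5881, -0.037, 0.072]
tool_rot: [0.982, 0.19, -0.0, -0.0]
force: [-0.5, -0.2, 0.4]
finger_gap: -0.002
gripper_force: 0.0
```

send_rows:
  commands: "0 .025 0 0 0; 0 .0 0 0 0; 0 0 0 0 0; 0 0 0 0 0"

```text
t: 39.57
tcp_pos: [0.5886, -0.0368, 0.072]
tool_rot: [0.982, 0.19, -0.0, -0.0]
force: [0.3, -0.0, -0.7]
finger_gap: -0.0
gripper_force: 0.0
```

```bash
python3 -c "
from h import *
goto(.6197,-.025,.072,.383)
for i in range(3): s=snap('side','s16.png' if i==2 else None); goto(.6197,-.025,.072,.383)
S=load('s13.png')
d=np.abs(s['pixels'].astype(int)-S['pixels']).mean(2)
print((d[190:218,250:285]>20).astype(int).sum())
for r in (s['pixels'].mean(2)/S['pixels'].mean(2)*100)[193:216,253:280].astype(int): print(' '.join('%3d'%x for x in r))
"
```

```text
t 39.57 tcp [588.6 -36.8  72. ] yaw 0.3828 tilt [-0.  0.] F [ 0.3 -0.  -0.7] M [-0.   -0.   -0.01] gap -0.04 gf 0.0011701853091850012 -> d(mm) [33.3  0.7  0. ] shares [1.66 0.03 0.  ] spin -0.0
t 39.62 tcp [588.6 -36.8  72. ] yaw 0.3829 tilt [ 0. -0.] F [-0.3 -0.9 -0.1] M [ 0.01 -0.01 -0.02] gap -0.11 gf 0.0008604471903467248 -> d(mm) [33.3  0.7  0. ] shares [1.66 0.03 0.  ] spin -0.0
t 39.67 tcp [588.6 -36.8  72. ] yaw 0.3829 tilt [-0.  0.] F [-0.6  0.2 -0.2] M [-0.01 -0.    0.05] gap -0.01 gf 0.0007358462954698552 -> d(mm) [33.3  0.7  0. ] shares [1.66 0.03 0.  ] spin -0.0
t 39.72 tcp [588.6 -36.8  72. ] yaw 0.3829 tilt [-0. -0.] F [ 0.2 -0.2  0.6] M [0.03 0.03 0.04] gap 0.22 gf 0.0006853936622519541 -> d(mm) [33.3  0.6  0. ] shares [1.67 0.03 0.  ] spin -0.0
472
 16  15  14  16  16  15  14  13  12  18  27  32  35  37  49  73  92  97  92  90  90  90  90  90  91  93  96
 16  16  14  15  14  13  12  11  12  16  24  28  30  31  35  50  70  78  73  79  88  91  91  93  95  98 100
 16  15  14  13  12  10  10   9  11  16  22  24  24  26  28  32  41  44  43  60  85  93  95  98  99 100 100

[... 1459 characters left out ...]
 113 112 110 120 121 109 108 113 116 112 107 106 110
 70  76  47  25  28  43  77 148 232 196 147 106 103 100 116 131 163 158 133 112 111 111 111 110 109 110 111
 64  68  58  46  49  55  77 127 183 201 188 157 139 131 137 146 169 155 131 115 112 112 110 109 110 111 111
 60  62  64  69  73  69  80 110 139 150 145 129 121 120 122 126 141 134 119 112 112 111 112 110 112 112 111
 59  61  62  66  73  76  87 104 116 120 118 114 114 113 113 114 118 118 114 112 113 112 111 111 112 112 111
 59  59  59  58  59  64  80  98 109 115 116 114 115 114 114 113 114 114 113 112 111 112 111 112 111 111 106
 59  59  58  58  59  59  68  86 100 113 116 117 115 115 113 114 114 113 113 112 112 111 111 111 110 105 105
```

send_rows:
  commands: "0 -.1 0 0 0; 0 -.4 0 0 0; 0 -.6 0 -.2 0; 0 0 0 -.8 0; 0 0 0 -1 0; 0 0 0 -1 0; 0 0 0 -1 0; 0 -.5 .4 -1 0; 0 -.9 .7 -1 0; 0 -.95 .66 -1 0; 0 -.95 .66 0 0; 0 -.95 .66 0 0; 0 -.95 .66 0 0; 0 -.95 .66 0 0; 0 -.95 .66 0 0; 0 -.95 .66 0 0; 0 -.95 .66 0 0; 0 -.95 .66 0 0; 0 -.95 .66 0 0; 0 -.95 .66 0 0"

```text
t: 41.38
tcp_pos: [0.4092, -0.2891, 0.2119]
tool_rot: [0.982, 0.19, -0.0, -0.0]
force: [0.2, -0.1, -0.0]
finger_gap: 0.002
gripper_force: 0.0
```

send_rows:
  commands: "0 -.95 .66 0 0; 0 -.95 .66 0 0; 0 -.95 .66 0 0; 0 -.95 .66 0 0; 0 -.95 .66 0 0; 0 -.95 .66 0 0; 0 -.7 .5 0 0; 0 -.3 .2 0 0; 0 0 0 0 0; 0 0 0 0 0"

```text
t: 42.22
tcp_pos: [0.321, -0.4244, 0.2118]
tool_rot: [0.982, 0.19, 0.0, -0.001]
force: [0.3, -0.1, -0.4]
finger_gap: -0.0
gripper_force: 0.0
```

```bash
cat > m9.py <<'E'
from h import *
snap('top','t17.png');snap('side','s17.png'); goto(.25,-.573,.239,.41)
E
python3 m9.py; sed -e "s/^for f0 in(62,50,40):/t,s=load('t17.png'),load('s17.png')\nfor f0 in(60,):/" -e "/tray top/d" m8.py > m10.py; python3 m10.py | grep -v '^tray\|^axle'
sed -i "s/'t13'/'t17'/;s/'s13'/'s17'/" m6.py; python3 m6.py
```

```text
t 42.32 tcp [ 321.5 -423.8  211.9] yaw 0.3837 tilt [-0.0002  0.0013] F [-0.6  0.3  0.3] M [0.   0.04 0.01] gap 0.28 gf 0.0 -> d(mm) [-122.2  111.5  -27.3] shares [-6.11  5.58 -1.37] spin -0.38
arc from 60
 axle top (array([0.0005, 0.0005, 0.0192, 0.0191, 0.001 ]), np.float64(5.658)) side (array([ 0.0004, -0.0001, -0.0204,  0.0389,  0.0007]), np.float64(5.23)) both (array([0.0003, 0.0005, 0.0006, 0.0172, 0.0008]), np.float64(11.021))
t17 win origin 240 153 axle [11.64 11.21] back outer [13.77 18.26]
 eye [5.09 5.02]
 eye [12.82  2.59]
 0| 100 100 100 100 100 100  99 101 101 100  98 100  98  97 100 101  98 101 100 101  99 100 100 100 100
 1| 100 100 100 102 101  98 100  98 100 101  99  79  46  31  67  93 101  99  99 101 100 100 100 101 100
 2| 100 101 102  99  96  99 101 102 102 102  88  54  36  35  36  82 100 100  98 101  99  99 100 101 100
 3| 102  99 100 101  75  72  90 100 100 101  88  54  80  77  44  80 100 100 100 102 103  99 100 100 100
 4|  99  97 101  75  44  21  27  81  98  98 102  71  31  30  36  53  88 101  99 100  97 101 102  98 100
 5| 100  99 101  65  36  52  38  41  85 
[... 4044 characters left out ...]
 108 104  95  87  85  65  52  51  53  66  80  82  91  96  99 100 100  99 100
19|  99 100  98  99 106 112 113 111 108 106 102  87  76  74  77  84  94  97 100 100 100 100 100 100 100
20|  99  99  99 101 109 113 114 113 111 112 110 104  97  95  95  96  99 100 100 100 100  99 100  99  99
21| 100  99 100 102 108 112 114 115 117 116 116 111 103 101 100 100  99 100 100  99 100  99 100 100  99
22| 100 100 101 105 110 111 111 112 114 115 115 114 108 102  99 100 100  99  99  99  99  99 100  99 100
23| 100 100 100 106 110 111 111 111 110 112 111 112 110 104 101  99 100 100  99  99 100 100 100  99  99
24| 100 100 101 104 106 110 110 110 109 112 113 111 110 105 101  99 100  99 100  99  99 100 100 100 100
```

```bash
python3 -c "
from h import *
for n in('side1','s17'):
    g=load(n+'.png')['pixels'].mean(2)[128:172,198:226]
    m=(g<70); print(n,[(r+128,round(198+np.mean(np.where(m[r])[0]),1),int(m[r].sum())) for r in range(0,44,4) if m[r].any()])
g=load('t17.png')['pixels'].mean(2)[195:216,155:185];b=load('top1.png')['pixels'].mean(2)[195:216,155:185]
for x in(b,g): r,c=np.where(x<70); print('top dark centroid',r.mean()+195,c.mean()+155,len(r), c.min(),c.max(),r.min(),r.max())
"
```

```text
side1 [(136, np.float64(208.0), 5), (140, np.float64(212.0), 8), (144, np.float64(212.0), 8), (148, np.float64(214.2), 5), (152, np.float64(213.8), 5), (156, np.float64(212.5), 6), (160, np.float64(213.5), 2)]
s17 [(136, np.float64(207.5), 4), (140, np.float64(211.0), 8), (144, np.float64(211.0), 10), (148, np.float64(214.0), 6), (152, np.float64(212.5), 6), (156, np.float64(212.0), 7), (160, np.float64(213.0), 1)]
top dark centroid 203.7280701754386 168.59649122807016 114 2 23 1 14
top dark centroid 204.55357142857142 168.03571428571428 112 2 22 2 14
```

Pliers stand upright in the rack, with the same silhouette and a shift of about 1 to 2 mm. The ring is concentric and closed on the washer.

```bash
python3 -c "
from station import sign_off
print(sign_off())"
```

```text
the job is handed in; nothing more can be done
None
```

The snap ring is closed in the axle groove, resting on the washer and concentric with the axle to within about 1 mm in the final images. The pliers are back upright in their rack, and the job was handed in at about 42 s. After racking the pliers, I nudged the ring about 2 mm into place with closed fingertips, because it had not fully closed.

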